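# Push the stray soap box into the empty lane of the rack

### The job

One tall soap box stands out in front of the low wooden display rack. With the fingertips, push it low on its body so that it slides, standing up, into the empty lane of the rack (marked by a green dot on the table) and sits square and fully home against the rack's back fence, in line with the box in the other lane. Only push it: do not grip, lift or tip it, and leave the other things where they stand.

Things in the scene. Friction and masses are not known exactly. Their poses are not given: they have to be found in the camera images.
- stray_soap: the stray soap box, alone in front of the rack: tall narrow carton, floral print, white label; 56 (x) x 50 (y) x 200 (z) mm, about 0.3 kg, loose. Origin at the centre of its underside, z up. Starts with its x axis within 0.3 rad of the rack's x, 110 to 160 mm from home. Pushed within about 20 mm of the table it slides; pushed higher it may tip.
- lane_mark: flat green paper dot, 36 mm across, on the table in the empty lane (it does not hinder sliding); its origin, on the table, is where the centre of the soap box's underside belongs, 30 mm in front of the fence; axes parallel to the rack's: x points into the lane to the fence, y to the left across the lanes.
- rack: low wood rack fixed to the table, no floor: back fence 164 mm long, 70 mm high; three fins 30 mm high, 8 mm thick, part two lanes 70 mm wide, centred at y = -39 and +39 mm. Origin on the table midway between the lanes; x points from the open front into the lanes, y along the fence to the left. Fence face at x = +30 mm; fins end at x = -22 mm (a box that is home stands 6 mm proud).
- balm_jar: black jar with a ribbed lid, 56 mm wide, 48 mm high, loose, on the right; origin at the centre of its underside. Leave it.
- bell: brass-coloured counter bell, 84 mm wide, 62 mm high, loose, on the right near the front; origin at the centre of its underside. Leave it.
- white_mug: white mug, 103 x 140 x 129 mm with its handle, loose, to the left of the rack; origin at the centre of its underside. Leave it.
- vase: white bud vase, 103 mm wide, 120 mm high, loose, behind the rack; origin at the centre of its underside. Leave it.
- racked_soap: a soap box of the same kind, 56 x 50 x 201 mm, loose, already home in the other lane; origin at the centre of its underside. Leave it.
- small_book: small thin book with a blue and red cover, 78 x 105 x 12 mm, loose, on the left; origin at the centre of its underside. Leave it.
- coaster: round ceramic coaster, 100 mm wide, 9 mm thick, loose, on the right, nearer than a fixed stack of small boxes 123 mm high (around x 0.715, y -0.22 m, 80 x 110 mm; more fixed stacks, up to 151 mm high, stand along the table's front edge, x below 0.40 m: keep the gripper clear of them); origin at the centre of its underside. Leave it.
Things that resemble listed ones, but are neither listed nor needed, are in the scene too. What is shaped like the stray_soap but orange or turquoise is not meant.

How it is judged:
By the outcome, as a careful person would: the job done as asked, in the order asked, and still so for the second after the job is handed in, with the robot touching nothing.
It also fails if it takes over 45 s, if anything falls off the work surface, if the arm or the gripper's body presses on something with over 40 N, if the wrist force passes 120 N, or if a joint passes its speed limit or range.

### The arm

A 6-joint arm with a two-finger parallel gripper is mounted at the origin on a cart in front of the work surface, level with it; the furniture and walls round the work are solid. World frame = base frame: x ahead of the robot, y to its left, z up, the work surface at z = 0. Lengths are in m, angles in degrees, forces in N, time in s.
With the tool pointing down it reaches from about 0.35 to 0.875 m from the base axis. Payload 4.2 kg.
Tool frame: the origin (TCP) lies at the very end of the fingers, on their centre line; the grasp point (between the pads) lies 19 mm behind it (arm.hold_point_z is the y of the grasp point in the tool frame, in m); y points along the fingers, z is the direction in which the jaws open and shut, and the axes are right-handed (so a half turn about y gives the same grasp; the last joint's range is limited). The gripper opens to 87 mm and grips with 3 to 60 N. Pads are 19 mm wide; open, the fingers measure 117 mm over their backs; the gripper's body (75 mm by 190 mm) begins 51 mm behind the grasp point.
Start: joints at [-53.365, 22.042, 0.453, 0, -68.411, -14.817], TCP at [0.232, -0.58, 0.196] pointing down, gripper open.
Joint ranges: [-179.83, 179.83], [-69.29, 118.12], [-61.27, 80.66], [-181.25, 117.63], [-171.15, -9.14], [-177.46, 177.46]. Speed limits (degrees/s): [159.86, 159.86, 180, 180, 180, 180].

### API

Orientations are given as a 3x3 rotation matrix whose columns are the frame's x, y, z axes.
In Python, from station import status, imaging, order, arm gives the robot as it stands. The module is installed in compiled form; this text tells all that it offers.
- The arm moves only by the shell command python3 -m crank 'ROWS' [FORCE]. ROWS is JSON, a list that holds one entry, the list of rows, each a list of 7 numbers: the shift along the tool's x, y, z in cm, then the turn, a rotation vector about the tool's x, y, z in rad, then the opening, from 0 (shut) to 1 (fully open). A call has 1 to 5 rows; each row shifts and turns the pose as measured when the row begins, along the tool's axes as they then stand; what a row does not reach is not made up. A row lasts 1/12 s, in which the tool goes at most 41.7 mm and 7.16 degrees, less where a joint would pass 70% of its speed; a pose out of reach is approached as far as the arm can. A call is refused whole if a number of a shift passes 4.17 or a number of a turn 0.125, either way. A call with a gripper value outside its range is refused whole. The fingers move at their own pace and stop on an object; FORCE is the grip in N (left out, the last holds). Time passes only in rows, so rows that do not move let the fingers close. It gives the time, the measured TCP pose, the force and the opening at its end, in the units of the state.
- status.get_state(): the state, without advancing time (a new reading comes with each control period).
- imaging.snapshot(name): name is "side" or "top"; returns a dict with "color" (480x640x3 uint8, blue, green, red), "fx", "fy", "cx", "cy" (pixels), "k1" (the pictures are not rectified: a ray, as slopes to the right and down, at radius r is drawn at 1 + k1 r^2 times it, then the intrinsics apply), "origin" and "rotation" of the camera in the world. Camera axes: x right, y down, z forward; pixel columns grow to the right and rows downward; lengths in m; the calibration is good to about 2 mm. A picture is of the moment at which its call begins. There is no depth.
- order.finish_job(): hands the job in, once; it reports no verdict.
The state is a dict: "clock": time; "q": joint angles; "joint_velocities": joint speeds; "joint_efforts": joint torques, N m; "position": TCP position; "eef_rot": TCP orientation; "ft_force": force on the tool from outside, world axes, zero at the start; "torque": the same for the moment, N m; "finger_gap": finger opening in m.
Only numpy, scipy, OpenCV 4.12 (cv2) and the standard library are available. Lean on these libraries where they do the work, as an engineer would, in place of code of your own. Each camera call takes 0.05 s, during which the arm holds its last target.

## Working session

There is one attempt and no reset: what is moved stays moved. The work goes in short steps, Python scripts to look and compute and a shell command to move; the robot and the scene stay as the last step left them, time stands still between calls to the robot, and variables do not carry over. Pictures are saved under pics/ and viewed, and the job is handed in when it is done.

```bash
mkdir -p pics; ls; cat > h.py <<'E'
import numpy as np, cv2
from station import status, imaging, order, arm
def snap(n,f):
    s=imaging.snapshot(n); cv2.imwrite('pics/'+f,s['color']); 
    np.savez('pics/'+f+'.npz',**{k:np.asarray(v) for k,v in s.items()}); return s
def load(f): return dict(np.load('pics/'+f+'.npz'))
def ray(s,u,v):
    d=np.array([(u-s['cx'])/s['fx'],(v-s['cy'])/s['fy']]); x=d.copy()
    for _ in range(30): x=d/(1+s['k1']*(x@x))
    return np.asarray(s['rotation'])@np.array([x[0],x[1],1.])
def on(s,u,v,z=0.):
    r=ray(s,u,v);o=np.asarray(s['origin']); return o+r*(z-o[2])/r[2]
def proj(s,p):
    c=np.asarray(s['rotation']).T@(np.asarray(p,float)-np.asarray(s['origin'])); x=c[:2]/c[2]; x=x*(1+s['k1']*(x@x))
    return np.array([x[0]*s['fx']+s['cx'],x[1]*s['fy']+s['cy']])
E
python3 - <<'E'
from h import *
for n in('side','top'):
    s=snap(n,n+'0.png'); print(n,s['origin'],np.round(s['rotation'],3).tolist(),s['fx'],s['k1'])
st=status.get_state(); print(st)
print(arm.hold_point_z,[a for a in dir(arm) if a[0]!='_'])
E
```

```text
pics
side [ 0.28666756 -1.3273839   0.91726295] [[0.978, -0.089, 0.188], [-0.207, -0.52, 0.829], [0.024, -0.85, -0.527]] 572.7965914724854 0.050369472433603325
top [-0.03665431 -0.29618165  1.57861343] [[0.413, -0.828, 0.379], [-0.911, -0.369, 0.185], [-0.013, -0.421, -0.907]] 614.4635759941391 -0.17600226138261993
{'clock': 0.1, 'q': array([-5.33654512e+01,  2.20841852e+01,  3.86832789e-01, -2.23935972e-02,
       -6.84130787e+01, -1.48187438e+01]), 'joint_velocities': array([-0.01317233, -0.04599317,  0.09541236,  0.06430275,  0.03018428,
       -0.03311487]), 'joint_efforts': array([-7.30886622e-04, -3.91690350e+01,  1.87934303e+01,  4.23191071e+00,
        1.34760363e-02, -8.70721624e-05]), 'position': array([ 0.23205903, -0.5796741 ,  0.1953942 ]), 'eef_rot': array([[ 9.28436847e-01, -8.58436249e-04, -3.71489278e-01],
       [ 3.71490243e-01,  1.76348547e-03,  9.28435183e-01],
       [-1.41886473e-04, -9.99998077e-01,  1.95618558e-03]]), 'ft_force': array([-1.25891965,  0.45905827,  0.11949576]), 'torque': array([-0.00538262,  0.03043497, -0.02946281]), 'finger_gap': 0.08662416723076813}
-0.0187 ['MotionError', 'hold_point_z']
```

View pics/side0.png

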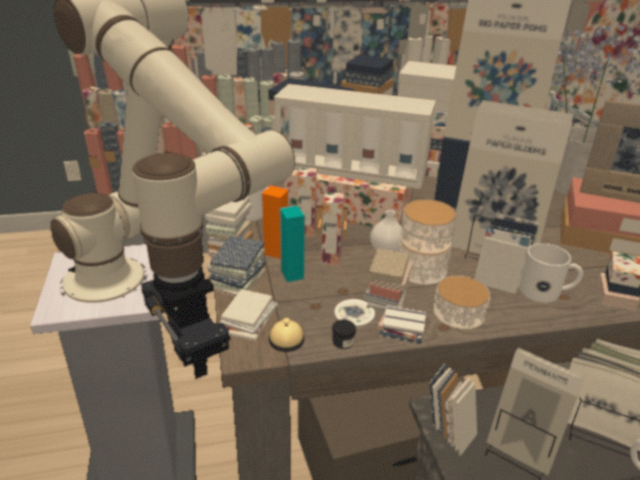

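View pics/top0.png

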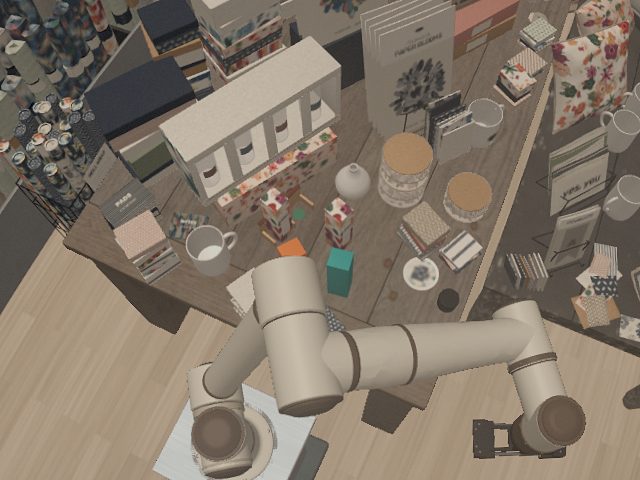

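```bash
python3 - <<'E'
from h import *
a=cv2.imread('pics/top0.png')[160:310,220:380]; cv2.imwrite('pics/tc0.png',cv2.resize(a,None,fx=4,fy=4,interpolation=cv2.INTER_CUBIC))
a=cv2.imread('pics/side0.png')[150:300,240:420]; cv2.imwrite('pics/sc0.png',cv2.resize(a,None,fx=4,fy=4,interpolation=cv2.INTER_CUBIC))
s=load('top0.png')
for p in [(299,214),(265,237),(330,245),(290,255)]: print(p,on(s,*p))
E
```

```text
(299, 214) [ 6.50406292e-01  1.27800897e-01 -2.22044605e-16]
(265, 237) [0.54511348 0.1846481  0.        ]
(330, 245) [0.59770015 0.00599214 0.        ]
(290, 255) [0.52421293 0.09551607 0.        ]
```

View pics/tc0.png

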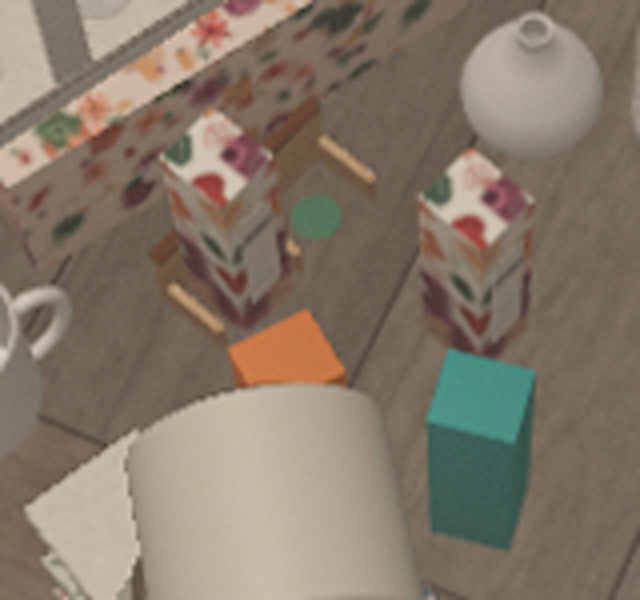

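View pics/sc0.png

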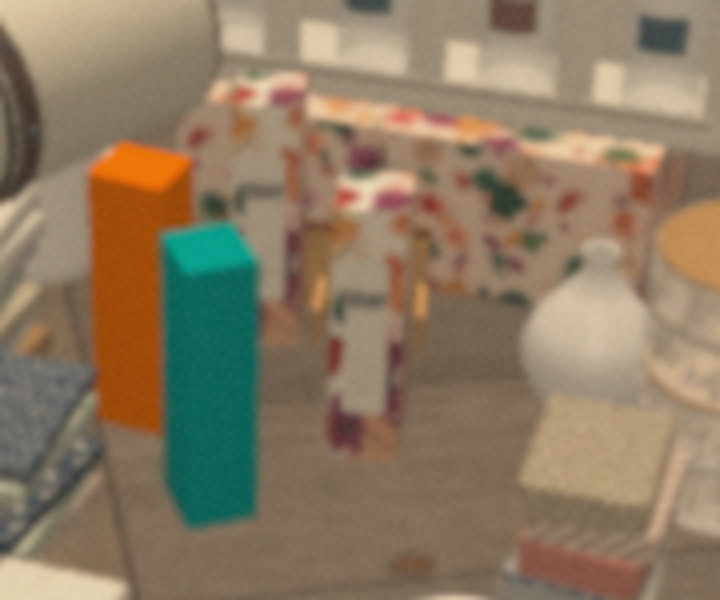

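```bash
python3 - <<'E'
from h import *
s=load('top0.png'); t=load('side0.png')
c=lambda x,y:(220+x/4-.375,160+y/4-.375)
for n,p,z in [('finL back',(170,287),.03),('finL frt',(222,328),.03),('finR back',(322,143),.03),('finR frt',(373,180),.03),('dot',(317,217),0),
 ('stray bot',(485,355),0),('stray topL',(418,200),.2),('topB',(470,150),.2),('topR',(533,203),.2),('topF',(482,248),.2),
 ('rk topL',(160,158),.201),('topB',(210,110),.201),('topR',(273,157),.201),('topF',(222,205),.201),('rk bot',(245,327),0),
 ('turq TL',(452,350),.2),('TR',(535,372),.2),('BR',(516,442),.2),('BL',(428,422),.2),('turq b',(512,548),0),('b',(432,530),0),
 ('or',(230,350),.2),('or',(305,312),.2),('or',(345,372),.2)]: print(n,np.round(on(s,*c(*p),z),4))
d=lambda x,y:(240+x/4-.375,150+y/4-.375)
for n,p,z in [('stray b',(395,458),0),('bl',(330,445),0),('turq b',(190,525),0),('turq br',(255,515),0),('turq bl',(168,485),0),('or b',(160,432),0),('or bl',(100,420),0),('top or',(90,170),.2),('top or',(130,143),.2),('top or',(190,160),.2),('top or',(155,190),.2)]: print(n,np.round(on(t,*d(*p),z),4))
E
```

```text
finL back [0.5462 0.1907 0.03  ]
finL frt [0.5329 0.1434 0.03  ]
finR back [0.6928 0.1426 0.03  ]
finR frt [0.6804 0.0965 0.03  ]
dot [0.6506 0.1283 0.    ]
stray bot [ 0.6007 -0.0261  0.    ]
stray topL [0.6003 0.0214 0.2   ]
topB [0.6464 0.006  0.2   ]
topR [ 0.6279 -0.0457  0.2   ]
topF [ 0.5859 -0.0291  0.2   ]
rk topL [0.5605 0.1842 0.201 ]
topB [0.6048 0.1707 0.201 ]
topR [0.5904 0.1184 0.201 ]
topF [0.5464 0.1328 0.201 ]
rk bot [0.5513 0.1373 0.    ]
turq TL [ 0.5148 -0.0405  0.2   ]
TR [ 0.522  -0.0928  0.2   ]
BR [ 0.4752 -0.1006  0.2   ]
BL [ 0.4654 -0.0468  0.2   ]
turq b [ 0.4775 -0.1007  0.    ]
b [ 0.4672 -0.0458  0.    ]
or [0.4591 0.084  0.2   ]
or [0.5011 0.053  0.2   ]
or [0.4747 0.0132 0.2   ]
stray b [ 0.6291 -0.0397 -0.    ]
bl [ 0.5873 -0.0158 -0.    ]
turq b [ 0.4747 -0.0929  0.    ]
turq br [ 0.5197 -0.0893 -0.    ]
turq bl [ 0.467  -0.0443  0.    ]
or b [0.4711 0.0213 0.    ]
or bl [0.431  0.0439 0.    ]
top or [0.4305 0.0475 0.2   ]
top or [0.4624 0.0831 0.2   ]
top or [0.4991 0.0513 0.2   ]
top or [0.4694 0.0121 0.2   ]
```

```bash
cat >> h.py <<'E'
def box(cx,cy,deg,lx,ly,h,z0=0):
    a=np.radians(deg);u=np.array([np.cos(a),np.sin(a)]);v=np.array([-u[1],u[0]])
    P=[np.r_[np.array([cx,cy])+i*lx/2*u+j*ly/2*v,z] for z in(z0,h) for i,j in((1,1),(1,-1),(-1,-1),(-1,1))]
    return P
def drawbox(img,s,P,k,off,col):
    q=[tuple(np.int32(np.round(((proj(s,p)-off+.5)*k-.5)*16))) for p in P]
    for i in range(4):
        for a,b in((i,(i+1)%4),(4+i,4+(i+1)%4),(i,i+4)): cv2.line(img,tuple(map(int,q[a])),tuple(map(int,q[b])),col,1,cv2.LINE_AA,4)
def rackboxes(cx,cy,deg):
    a=np.radians(deg);u=np.array([np.cos(a),np.sin(a)]);v=np.array([-u[1],u[0]]);o=np.array([cx,cy]);R=[]
    for y in(-78,0,78):
        c=o+u*.004+v*y/1000; R.append(box(*c,deg,.052,.008,.03))
    c=o+u*.034; R.append(box(*c,deg,.008,.164,.07)); return R
E
cat > ov.py <<'E'
from h import *
import sys
def ov(f,off,wh,k,items,out):
    s=load(f);im=s['color'][off[1]:off[1]+wh[1],off[0]:off[0]+wh[0]]
    im=cv2.resize(im,None,fx=k,fy=k,interpolation=cv2.INTER_CUBIC)
    for P,c in items: drawbox(im,s,P,k,np.array(off),c)
    cv2.imwrite('pics/'+out,im)
if __name__=='__main__':
    D=73.8;a=np.radians(D);u=np.array([np.cos(a),np.sin(a)]);v=np.array([-u[1],u[0]])
    dot=np.array([.6506,.1283]); o=dot+v*.039
    it=[(P,(255,255,0)) for P in rackboxes(*o,D)]
    it+=[(box(.615,-.0115,71.5,.056,.05,.2),(0,255,255)),(box(*(o+v*.039),D,.056,.05,.201),(255,0,255))]
    it+=[(box(.4945,-.0705,-82,.056,.05,.2),(255,255,255)),(box(.4655,.0485,48,.056,.05,.2),(255,255,255))]
    ov('top0.png',(220,160),(160,150),5,it,'ovt.png'); ov('side0.png',(250,155),(120,140),5,it,'ovs.png')
E
python3 ov.py
```

```text
(no output)
```

View pics/ovt.png

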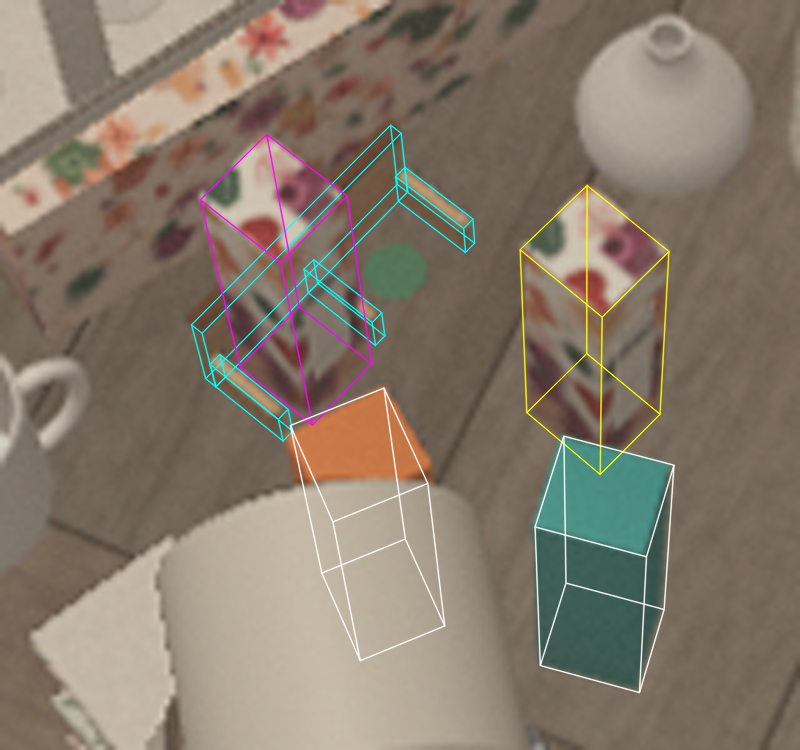

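View pics/ovs.png

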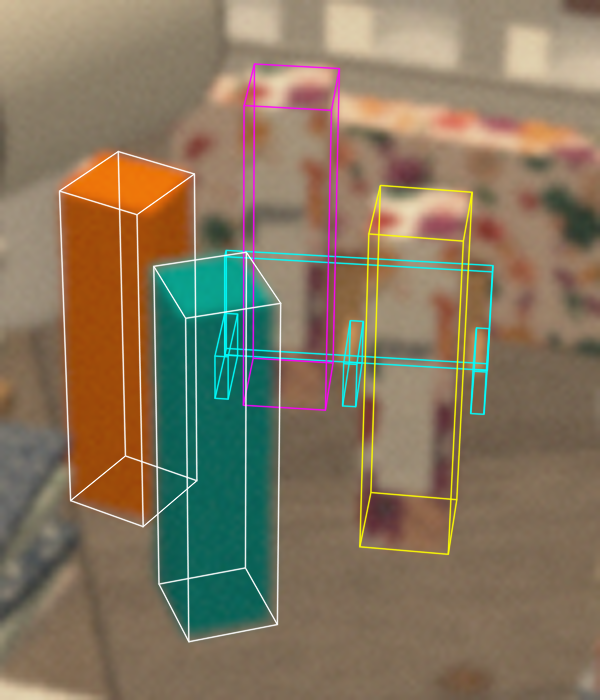

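```bash
cat > search.py <<'E'
import numpy as np
from h import box
def obb(P): # pts list -> center, axes, half
    P=np.array(P); c=P.mean(0); A=[P[1]-P[0],P[3]-P[0],P[4]-P[0]]
    return c,[a/np.linalg.norm(a) for a in A],[np.linalg.norm(a)/2 for a in A]
def dist(pts,B):
    c,A,h=B; d=np.stack([np.abs((pts-c)@a)-hh for a,hh in zip(A,h)],1)
    out=np.linalg.norm(np.maximum(d,0),axis=1); ins=np.minimum(d.max(1),0); return (out+ins).min()
D=73.8;r=np.radians(D);u=np.array([np.cos(r),np.sin(r)]);v=np.array([-u[1],u[0]]);dot=np.array([.6506,.1283])
turq=obb(box(.4945,-.0705,-82,.056,.05,.2)); oran=obb(box(.4655,.0485,48,.056,.05,.2))
stack=obb(box(.715,-.22,0,.08,.11,.123)); racked=obb(box(*(dot+v*.078),D,.056,.05,.201))
def grid(xs,ys,zs):
    g=np.stack(np.meshgrid(xs,ys,zs,indexing='ij'),-1).reshape(-1,3)/1000; return g
L=np.linspace
body=grid(L(-37.5,37.5,7),L(-70,-190,9),L(-95,95,15))
wr=grid(L(-45,45,5),L(-190,-300,7),L(-45,45,5))
def tool(head,th,tcp,):
    h=np.radians(head);t=np.radians(th);f=np.array([np.cos(h),np.sin(h),0]);z=np.array([0,0,1.])
    y=f*np.sin(t)-z*np.cos(t); zz=np.array([-f[1],f[0],0]); x=np.cross(y,zz); return np.stack([x,y,zz],1),tcp
def fing(gap):
    return [grid(L(-9.5,9.5,3),L(0,-70,8),L(s*gap/2,s*(gap/2+15),3)) for s in(1,-1)]
if __name__=='__main__':
  res=[]
  s0=np.array([.615,-.0115])
  for head in range(50,131,5):
   for th in range(20,56,5):
    for gap,which in((0,'both'),(20,'both'),(30,'L'),(60,'L'),(85,'L')):
      R,_=tool(head,th,None); F=fing(gap)
      cf=np.vstack(F) if which=='both' else F[0]
      w=cf@R.T
      # leading extent along u
      lead=(w[:,:2]@u).max(); lv=w[np.abs(w[:,:2]@u-lead)<5e-4]; latc=(lv[:,:2]@v).mean()
      low=w[:,2].min(); zc=lv[:,2].mean()
      m=[];
      for i,pr in enumerate((0,.03,.07,.11,.144)):
        c=s0+u*pr; face=c-u*.0285
        xy=face-u*lead-v*latc; t=np.r_[xy,.003-low]
        B=np.vstack([body,wr])@R.T+t; Bb=body@R.T+t; Ff=np.vstack(F)@R.T+t
        stray=obb(box(*c,D-2*(1-i/4),.056,.05,.2))
        A=np.vstack([B,Ff])
        m.append([dist(B,turq),dist(B,oran),dist(A,stack),dist(A,racked),dist(B,stray)])
      m=np.array(m)
      res.append((m.min(),head,th,gap,which,round((.003-low+zc)*1000),np.round(m.min(0)*1000),np.round(m.min(1)*1000)))
  res.sort(key=lambda r:-r[0])
  for q in res[:25]: print(round(q[0]*1000),*q[1:])
  print([q for q in res if q[4]=='both' ][:4])
  print([q for q in res if q[1] in(70,75) ][:6])
E
python3 search.py
```

```text
7 105 35 30 L 14 [14. 66.  8. 46.  7.] [7. 7. 7. 7. 7.]
6 105 35 85 L 14 [41. 90.  8. 46.  6.] [6. 7. 7. 7. 7.]
6 100 35 30 L 14 [12. 61.  6. 43.  9.] [6. 9. 9. 9. 9.]
6 100 35 85 L 14 [39. 87.  6. 43.  8.] [6. 9. 9. 9. 9.]
6 100 35 60 L 14 [26. 75.  6. 43.  8.] [6. 8. 8. 8. 9.]
6 90 30 85 L 12 [31. 79.  7. 28.  6.] [6. 6. 6. 6. 6.]
6 105 35 60 L 14 [28. 79.  8. 46.  6.] [6. 6. 6. 7. 7.]
6 90 30 60 L 12 [19. 68.  7. 28.  6.] [6. 6. 6. 6. 6.]
5 110 35 30 L 14 [16. 72.  9. 47.  5.] [5. 5. 5. 5. 6.]
5 110 35 85 L 14 [43. 94.  9. 47.  5.] [5. 5. 5. 5. 5.]
4 95 30 30 L 12 [ 8. 56. 12. 32.  4.] [4. 5. 5. 5. 5.]
4 95 30 85 L 12 [36. 82. 12. 32.  4.] [4. 4. 5. 5. 5.]
4 90 30 30 L 12 [ 4. 55.  7. 28.  6.] [4. 6. 6. 6. 6.]
4 95 30 60 L 12 [23. 71. 12. 32.  4.] [4. 4. 4. 4. 5.]
4 110 35 60 L 14 [31. 83.  9. 47.  4.] [4. 4. 4. 4. 5.]
3 115 35 0 both 14 [ 3. 54.  9. 41.  5.] [4. 3. 5. 5. 5.]
3 120 35 0 both 14 [ 8. 62.  9. 43.  3.] [3. 3. 3. 3. 4.]
3 100 30 30 L 12 [11. 59. 16. 37.  3.] [3. 3. 3. 3. 4.]
3 115 35 30 L 14 [19. 78. 10. 48.  3.] [3. 3. 3. 3. 4.]
3 100 30 85 L 12 [39. 85. 16. 37.  3.]
[... 850 characters left out ...]
 9, array([22., 81.,  3., 13., -2.]), array([-2., -2., -2., -2., -2.])), (np.float64(-0.0023048282505005804), 75, 20, 60, 'L', 9, array([ 9., 68.,  6.,  0., -2.]), array([-2., -2., -2., -2., -2.])), (np.float64(-0.002526077856761136), 75, 25, 60, 'L', 11, array([ 9., 68., -3.,  6.,  4.]), array([-3.,  4.,  4.,  4.,  4.])), (np.float64(-0.003990512643133645), 70, 20, 60, 'L', 9, array([ 4., 66., -4.,  4., -2.]), array([-4., -2., -2., -2., -2.])), (np.float64(-0.004160565041435811), 75, 25, 30, 'L', 11, array([-4., 53., -0.,  6.,  4.]), array([-4., -4.,  4.,  4.,  4.])), (np.float64(-0.004429517659086231), 75, 20, 30, 'L', 9, array([-4., 53.,  8., -0., -2.]), array([-4., -3., -2., -2., -2.]))]
```

```bash
cat > s2.py <<'E'
from search import *
s0=np.array([.615,-.0115])
def ev(head,th,gap,which,pr,back=0):
      R,_=tool(head,th,None); F=fing(gap)
      cf=np.vstack(F) if which=='both' else F[0]
      w=cf@R.T; lead=(w[:,:2]@u).max(); lv=w[np.abs(w[:,:2]@u-lead)<5e-4]; latc=(lv[:,:2]@v).mean(); low=w[:,2].min()
      c=s0+u*pr; xy=c-u*(.0285+lead+back)-v*latc; t=np.r_[xy,.003-low]
      b=body@R.T+t; W=wr@R.T+t; B=np.vstack([b,W]); A=np.vstack([B,np.vstack(F)@R.T+t]); st=obb(box(*c,D,.056,.05,.2))
      return np.round(t,3),[int(1000*x) for x in (dist(b,turq),dist(W,turq),dist(b,oran),dist(b,stack),dist(W,stack),dist(A,racked),dist(B,st))]
print('turq Wturq or stack Wstack racked stray')
for th in(30,35,40):
  for pr in(0,.03,.05,.07,.09,.144): print(74,th,20,pr,*ev(74,th,20,'both',pr))
for head in (95,100):
 for g in(40,60):
  for pr in(0,.04,.08): print(head,33,g,pr,*ev(head,33,g,'L',pr))
E
python3 s2.py
```

```text
turq Wturq or stack Wstack racked stray
74 30 20 0 [ 0.605 -0.047  0.008] [-22, 21, 58, 5, 69, 148, 11]
74 30 20 0.03 [ 0.613 -0.018  0.008] [-22, 20, 44, 13, 61, 119, 11]
74 30 20 0.05 [0.619 0.001 0.008] [-21, 20, 36, 30, 61, 100, 11]
74 30 20 0.07 [0.624 0.02  0.008] [-22, 20, 30, 47, 68, 81, 11]
74 30 20 0.09 [0.63  0.04  0.008] [-14, 20, 30, 63, 78, 63, 11]
74 30 20 0.144 [0.645 0.091 0.008] [34, 38, 30, 111, 117, 11, 11]
74 35 20 0 [ 0.605 -0.046  0.008] [-22, 20, 60, 5, 68, 148, 17]
74 35 20 0.03 [ 0.613 -0.018  0.008] [-22, 20, 47, 5, 60, 119, 17]
74 35 20 0.05 [0.619 0.002 0.008] [-21, 20, 39, 16, 57, 100, 17]
74 35 20 0.07 [0.624 0.021 0.008] [-20, 20, 31, 32, 59, 81, 17]
74 35 20 0.09 [0.63  0.04  0.008] [-19, 20, 30, 48, 68, 63, 17]
74 35 20 0.144 [0.645 0.092 0.008] [23, 28, 30, 98, 100, 18, 17]
74 40 20 0 [ 0.605 -0.046  0.009] [-21, 27, 63, 5, 67, 148, 24]
74 40 20 0.03 [ 0.613 -0.017  0.009] [-20, 20, 50, 5, 59, 119, 24]
74 40 20 0.05 [0.619 0.002 0.009] [-20, 20, 41, 6, 56, 100, 24]
74 40 20 0.07 [0.625 0.021 0.009] [-19, 20, 33, 16, 55, 81, 24]
74 40 20 0.09 [0.63  
[... 178 characters left out ...]
0.04 [ 0.639 -0.007  0.008] [27, 78, 80, 35, 28, 118, 6]
95 33 40 0.08 [0.65  0.032 0.008] [42, 92, 64, 67, 59, 82, 6]
95 33 60 0 [ 0.638 -0.044  0.008] [23, 77, 105, 5, 20, 155, 8]
95 33 60 0.04 [ 0.649 -0.006  0.008] [37, 88, 87, 35, 28, 118, 8]
95 33 60 0.08 [0.66  0.033 0.008] [52, 102, 72, 67, 58, 82, 8]
100 33 40 0 [ 0.628 -0.043  0.008] [16, 75, 104, 9, 20, 155, 4]
100 33 40 0.04 [ 0.639 -0.005  0.008] [33, 84, 86, 38, 31, 119, 4]
100 33 40 0.08 [0.65  0.034 0.008] [50, 101, 69, 69, 60, 83, 4]
100 33 60 0 [ 0.638 -0.042  0.008] [26, 84, 110, 9, 20, 155, 6]
100 33 60 0.04 [ 0.649 -0.003  0.008] [43, 94, 92, 37, 30, 119, 6]
100 33 60 0.08 [0.66  0.035 0.008] [60, 111, 76, 69, 60, 83, 6]
```

```bash
python3 - <<'E'
from h import *
from ov import ov
it=[(box(.715,-.22,0,.08,.11,.123),(0,255,255))]
ov('top0.png',(370,170),(140,120),5,it,'st.png')
E
```

```text
(no output)
```

View pics/st.png

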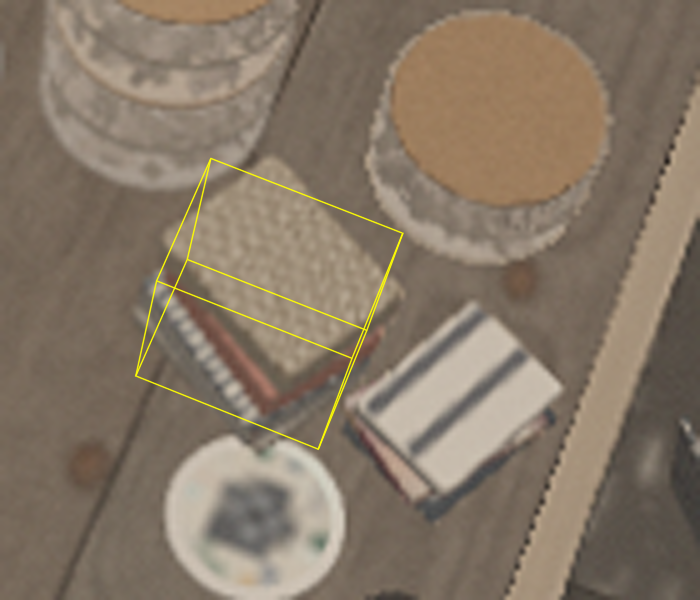

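```bash
python3 - <<'E'
from h import *
s=load('top0.png')
c=lambda x,y:(370+x/5-.4,170+y/5-.4)
for n,p,z in [('topW',(163,240),.123),('N',(275,155),.123),('E',(402,290),.123),('S',(290,375),.123),('botW',(133,305),0),('botS',(262,440),0),('tin low',(165,188),0),('tinleft',(45,90),0),('tin2 left',(365,170),0)]: print(n,np.round(on(s,*c(*p),z),3))
for n,p in [('jar',(448,308)),('coaster',(421,274)),('vase',(355,198)),('vaser',(370,185))]: print(n,on(s,*p)[:2].round(3))
E
```

```text
topW [ 0.699 -0.16   0.123]
N [ 0.771 -0.196  0.123]
E [ 0.723 -0.286  0.123]
S [ 0.653 -0.249  0.123]
botW [ 0.715 -0.148 -0.   ]
botS [ 0.667 -0.244  0.   ]
tin low [ 0.793 -0.137  0.   ]
tinleft [ 0.824 -0.049 -0.   ]
tin2 left [ 0.852 -0.239  0.   ]
jar [ 0.558 -0.362]
coaster [ 0.62  -0.259]
vase [0.764 0.001]
vaser [ 0.822 -0.022]
```

```bash
python3 - <<'E'
from h import *
s=load('top0.png')
print(on(s,352.4,181.6,.045), on(s,353.5,167.3,.12))
t=load('side0.png'); print(on(t,240+600/4,150+330/4,.045),on(t,240+600/4,150+245/4,.12))
E
cat > s3.py <<'E'
from search import *
stack=obb(box(.713,-.22,63,.113,.085,.123))
vase=obb(box(.772,.025,74,.001,.001,.06))
def vd(p): 
    d=np.linalg.norm(p[:,:2]-VC,axis=1)-.052; h=p[:,2]-.12; return np.where(h>0,np.hypot(np.maximum(d,0),h),d).min()
import sys
VC=np.array([.775,.03])
s0=np.array([.615,-.0115])
def ev(head,th,gap,which,pr,lat=0,back=0,vc=None):
      R,_=tool(head,th,None); F=fing(gap)
      cf=np.vstack(F) if which=='both' else F[0]
      w=cf@R.T; lead=(w[:,:2]@u).max(); lv=w[np.abs(w[:,:2]@u-lead)<5e-4]; latc=(lv[:,:2]@v).mean(); low=w[:,2].min()
      c=s0+u*pr; xy=c-u*(.0285+lead+back)-v*(latc-lat); t=np.r_[xy,.004-low]
      b=body@R.T+t; W=wr@R.T+t; B=np.vstack([b,W]); fr=F[1]@R.T+t; A=np.vstack([B,fr,F[0]@R.T+t]); st=obb(box(*c,D,.056,.05,.2))
      return np.round(t,3),[int(1000*x) for x in (dist(b,turq),dist(W,turq),dist(b,oran),dist(b,stack),dist(W,stack),dist(A,racked),dist(B,st),vd(A),dist(fr,st))]
if __name__=='__main__':
  print('turq Wturq or stack Wstack racked stray vase rfinger-stray')
  for pr in(0,.03,.06,.09,.12):
    R=[]
    for head in range(66,116,3):
      for th in(25,28,31,34,38,42):
        for gap,w in((0,'both'),(20,'both'),(40,'L'),(50,'L'),(60,'L'),(75,'L')):
          t,m=ev(head,th,gap,w,pr); 
          mm=m[:8]+([m[8]] if w=='L' else [])
          R.append((min(mm),head,th,gap,w,t,m))
    R.sort(key=lambda r:-r[0]); print(pr)
    for r in R[:4]: print(*r)
    for r in [r for r in R if r[4]=='both'][:2]: print(*r)
E
sed -i 's/^VC=.*/VC=np.array([.775,.03])/' s3.py; python3 s3.py
```

```text
[0.78738804 0.02054107 0.045     ] [0.79016887 0.02032074 0.12      ]
[0.79940116 0.02982573 0.045     ] [0.79098976 0.02480463 0.12      ]
turq Wturq or stack Wstack racked stray vase rfinger-stray
0
5 105 34 60 L [ 0.638 -0.039  0.009] [28, 92, 116, 5, 18, 155, 5, 15, 26]
4 96 31 40 L [ 0.628 -0.045  0.009] [14, 67, 97, 4, 25, 155, 4, 34, 12]
4 99 31 60 L [ 0.638 -0.042  0.009] [26, 80, 107, 6, 25, 155, 4, 22, 29]
4 105 34 50 L [ 0.633 -0.04   0.009] [23, 87, 114, 5, 18, 155, 4, 19, 17]
1 111 38 0 both [ 0.596 -0.051  0.01 ] [1, 77, 118, 1, 8, 155, 8, 52, 0]
1 114 34 0 both [ 0.597 -0.052  0.009] [1, 71, 119, 10, 18, 155, 4, 49, 0]
0.03
11 90 34 60 L [ 0.645 -0.018  0.009] [27, 77, 87, 11, 19, 126, 11, 13, 32]
10 90 34 40 L [ 0.635 -0.018  0.009] [17, 67, 80, 11, 22, 126, 10, 19, 13]
9 90 34 50 L [ 0.64  -0.018  0.009] [22, 72, 84, 12, 20, 126, 9, 16, 23]
9 90 34 75 L [ 0.653 -0.018  0.009] [34, 85, 93, 12, 18, 126, 9, 10, 47]
4 114 42 0 both [ 0.605 -0.023  0.01 ] [4, 84, 107, 5, 4, 128, 12, 30, 0]
3 114 38 0 both [ 0.605 -0.023  0.01 ] [3, 76, 102, 16, 12, 128, 8, 30, 0]
0.06
13 
[... 622 characters left out ...]
34 0.01 ] [15, 70, 55, 47, 31, 76, 14, 11, 0]
10 105 38 20 both [0.61  0.034 0.01 ] [15, 69, 51, 56, 44, 76, 10, 11, 0]
12 102 42 20 both [0.609 0.035 0.01 ] [12, 64, 50, 46, 30, 76, 16, 14, 0]
11 102 38 20 both [0.609 0.035 0.01 ] [12, 64, 45, 55, 43, 76, 11, 14, 0]
0.12
8 75 28 20 both [0.621 0.073 0.008] [14, 19, 14, 89, 115, 29, 8, 12, 0]
8 75 31 20 both [0.621 0.073 0.009] [8, 14, 14, 81, 109, 29, 12, 12, 0]
7 78 28 20 both [0.614 0.073 0.008] [10, 18, 9, 93, 116, 29, 7, 19, 0]
7 93 34 20 both [0.616 0.067 0.009] [7, 56, 18, 87, 80, 42, 9, 9, 0]
8 75 28 20 both [0.621 0.073 0.008] [14, 19, 14, 89, 115, 29, 8, 12, 0]
8 75 31 20 both [0.621 0.073 0.009] [8, 14, 14, 81, 109, 29, 12, 12, 0]
```

```bash
sed -i 's/^VC=.*/VC=np.array([.792,.024])/' s3.py; python3 - <<'E'
from s3 import *
print('turq Wturq or stack Wstack racked stray vase rfinger-stray')
for pr in(0,.02,.04,.06,.08,.1,.12,.14):
    R=[]
    for head in range(72,112,2):
      for th in(28,30,32,34,36,38):
        for gap,w in((60,'L'),(70,'L'),(20,'both')):
          t,m=ev(head,th,gap,w,pr); 
          mm=m[:8]+([m[8]] if w=='L' else [])
          R.append((min(mm),head,th,gap,w,t,m))
    R.sort(key=lambda r:-r[0]); print(pr)
    for g in(60,70,20):
      for r in [r for r in R if r[3]==g][:2]: print(*r)
for b in(0,.005,.01,.015): print(b,ev(98,31,60,'L',0,0,b))
E
```

```text
turq Wturq or stack Wstack racked stray vase rfinger-stray
0
6 104 34 60 L [ 0.638 -0.039  0.009] [27, 90, 115, 6, 18, 155, 6, 24, 26]
5 92 30 60 L [ 0.637 -0.046  0.009] [20, 71, 99, 5, 27, 155, 5, 39, 31]
4 102 34 70 L [ 0.643 -0.039  0.009] [32, 92, 116, 4, 18, 155, 4, 22, 36]
4 108 36 70 L [ 0.643 -0.035  0.01 ] [34, 103, 124, 6, 13, 155, 4, 16, 32]
0 110 38 20 both [ 0.586 -0.054  0.01 ] [0, 70, 116, 1, 9, 155, 8, 74, 0]
-3 110 36 20 both [ 0.586 -0.055  0.01 ] [-3, 65, 113, 6, 15, 155, 6, 74, 0]
0.02
9 94 34 60 L [ 0.643 -0.025  0.009] [29, 79, 96, 9, 18, 137, 9, 21, 31]
9 96 34 60 L [ 0.643 -0.024  0.009] [31, 82, 98, 11, 18, 137, 9, 18, 30]
8 94 34 70 L [ 0.648 -0.025  0.009] [34, 84, 99, 8, 18, 137, 8, 18, 40]
7 92 34 70 L [ 0.648 -0.026  0.009] [32, 82, 97, 7, 18, 136, 8, 21, 41]
-10 72 28 20 both [ 0.627 -0.033  0.008] [-10, 34, 62, 9, 63, 130, 8, 62, 2]
-10 72 38 20 both [ 0.627 -0.032  0.01 ] [-10, 34, 67, 4, 51, 134, 21, 74, 2]
0.04
12 86 34 60 L [ 0.648 -0.01   0.009] [23, 73, 79, 13, 22, 116, 12, 18, 33]
11 82 32 60 L [ 0.647 -0.013  0.009] [16, 66, 74, 13, 32, 115, 1
[... 2103 characters left out ...]
104, 100, 17, 7, -19, 34]
-19 78 30 60 L [0.674 0.081 0.009] [41, 74, 66, 98, 94, 20, 10, -19, 34]
-24 78 28 70 L [0.679 0.08  0.008] [48, 82, 71, 104, 99, 17, 7, -24, 44]
-24 78 30 70 L [0.679 0.08  0.009] [46, 78, 71, 98, 92, 19, 9, -24, 44]
14 94 38 20 both [0.622 0.086 0.01 ] [17, 65, 26, 96, 78, 24, 14, 18, 0]
13 74 34 20 both [0.644 0.088 0.009] [21, 28, 30, 83, 101, 20, 16, 13, 0]
0 (array([ 0.638, -0.043,  0.009]), [25, 79, 106, 5, 25, 155, 4, 30, 29])
0.005 (array([ 0.636, -0.048,  0.009]), [23, 79, 108, 3, 25, 160, 8, 35, 29])
0.01 (array([ 0.635, -0.052,  0.009]), [21, 78, 110, 1, 25, 165, 11, 39, 29])
0.015 (array([ 0.634, -0.057,  0.009]), [19, 79, 113, -3, 25, 169, 15, 43, 29])
```

```bash
cat > plan.py <<'E'
import sys,numpy as np
from scipy.spatial.transform import Rotation as Ro, Slerp
from station import status
from search import tool
# x y z head th n open
x,y,z,h,t,n,op=map(float,sys.argv[1:8]); n=int(n)
st=status.get_state(); p=np.array(st['position']);R=np.array(st['eef_rot'])
T,_=tool(h,t,None); P=np.array([x,y,z])
rv=(Ro.from_matrix(R).inv()*Ro.from_matrix(T)).as_rotvec()
print('p',p.round(4),'dist mm',1000*np.linalg.norm(P-p),'ang deg',np.degrees(np.linalg.norm(rv)).round(1),'min rows',max(np.abs(rv).max()/.12,np.linalg.norm(rv)/.12,np.linalg.norm(P-p)/.04))
rows=[]
for i in range(n):
    Ri=(Ro.from_matrix(R)*Ro.from_rotvec(rv*i/n)).as_matrix()
    rows.append([*np.round(Ri.T@(P-p)/n*100,2),*np.round(rv/n,3),op])
for i in range(0,n,5): print(str([[ [float(a) for a in r] for r in rows[i:i+5]]]).replace(' ',''))
E
cat > w.py <<'E'
import numpy as np
from station import status
s=status.get_state();R=np.array(s['eef_rot']);y=R[:,1]
print('t',round(s['clock'],2),'p',np.round(s['position'],4),'head',round(np.degrees(np.arctan2(-R[0,2],R[1,2])),1),'th',round(np.degrees(np.arccos(-y[2])),1),'zroll',round(np.degrees(np.arcsin(R[2,2])),1),'F',np.round(s['ft_force'],1),'gap',round(s['finger_gap'],4),'q',np.round(s['q'],0))
E
python3 plan.py 0.25 -0.56 0.36 22 0 5 0.7
python3 plan.py 0.635 -0.052 0.36 98 31 20 0.7
```

```text
p [ 0.2321 -0.5797  0.1954] dist mm 166.74536663465383 ang deg 0.2 min rows 4.1686341658663455
[[[0.48,-3.29,0.24,-0.0,-0.001,-0.0,0.7],[0.48,-3.29,0.24,-0.0,-0.001,-0.0,0.7],[0.48,-3.29,0.24,-0.0,-0.001,-0.0,0.7],[0.48,-3.29,0.23,-0.0,-0.001,-0.0,0.7],[0.48,-3.29,0.23,-0.0,-0.001,-0.0,0.7]]]
p [ 0.2321 -0.5797  0.1954] dist mm 684.0295669888621 ang deg 81.3 min rows 17.100739174721554
[[[2.85,-0.82,1.7,0.018,-0.065,-0.023,0.7],[2.97,-0.72,1.53,0.018,-0.065,-0.023,0.7],[3.08,-0.63,1.34,0.018,-0.065,-0.023,0.7],[3.18,-0.54,1.15,0.018,-0.065,-0.023,0.7],[3.25,-0.44,0.95,0.018,-0.065,-0.023,0.7]]]
[[[3.32,-0.35,0.75,0.018,-0.065,-0.023,0.7],[3.37,-0.27,0.53,0.018,-0.065,-0.023,0.7],[3.4,-0.18,0.32,0.018,-0.065,-0.023,0.7],[3.42,-0.1,0.1,0.018,-0.065,-0.023,0.7],[3.42,-0.02,-0.12,0.018,-0.065,-0.023,0.7]]]
[[[3.4,0.05,-0.34,0.018,-0.065,-0.023,0.7],[3.37,0.12,-0.56,0.018,-0.065,-0.023,0.7],[3.32,0.19,-0.78,0.018,-0.065,-0.023,0.7],[3.26,0.25,-1.0,0.018,-0.065,-0.023,0.7],[3.18,0.3,-1.21,0.018,-0.065,-0.023,0.7]]]
[[[3.09,0.35,-1.42,0.018,-0.065,-0.023,0.7],[2.98,0.39,-1.63,0.018,-0.065,-0.023,0.7],[2.86,0.43,-1.82,0.018,-0.065,-0.023,0.7],[2.73,0.46,-2.01,0.018,-0.065,-0.023,0.7],[2.58,0.48,-2.19,0.018,-0.065,-0.023,0.7]]]
```

Things that could be taken for the stray box in the top picture:
- the floral box at (338,222), standing alone
- the racked floral box at (276,212)
- the orange box at (291,248)
- the turquoise box at (340,272)
- the wide floral panel at (280,175)

I choose (338,222). The crop shows a floral print with a white label, standing alone in front of the rack's green dot at (299,214).

The turquoise box stands close on the robot's side, so I'll come in with the tool tilted and off to one side. First I raise the arm.

```bash
python3 -m crank '[[[0.5,-3.8,0.2,0,0,0,0.7],[0.5,-3.8,0.2,0,0,0,0.7],[0.5,-3.8,0.2,0,0,0,0.7],[0.5,-3.8,0.2,0,0,0,0.7],[0.5,-3.8,0.2,0,0,0,0.7]]]' 10; python3 w.py; python3 plan.py 0.635 -0.052 0.36 98 31 20 0.7
```

```text
clock: 0.52
position: [0.2494, -0.5566, 0.3766]
eef_rot: [[0.93, -0.017, -0.368], [0.369, 0.032, 0.929], [-0.004, -0.999, 0.036]]
ft_force: [0.7, -0.9, -0.3]
finger_gap: 0.0642
t 0.52 p [ 0.2494 -0.5566  0.3766] head 21.6 th 2.1 zroll 2.1 F [ 0.7 -0.9 -0.3] gap 0.0642 q [-51.  19.  20.  -0. -94. -18.]
p [ 0.2494 -0.5566  0.3766] dist mm 635.2369398424444 ang deg 81.1 min rows 15.880923496061108
[[[2.72,0.13,1.63,0.016,-0.065,-0.022,0.7],[2.82,0.22,1.45,0.016,-0.065,-0.022,0.7],[2.9,0.3,1.26,0.016,-0.065,-0.022,0.7],[2.97,0.38,1.06,0.016,-0.065,-0.022,0.7],[3.02,0.47,0.86,0.016,-0.065,-0.022,0.7]]]
[[[3.06,0.54,0.65,0.016,-0.065,-0.022,0.7],[3.08,0.62,0.44,0.016,-0.065,-0.022,0.7],[3.09,0.69,0.23,0.016,-0.065,-0.022,0.7],[3.08,0.76,0.01,0.016,-0.065,-0.022,0.7],[3.06,0.83,-0.2,0.016,-0.065,-0.022,0.7]]]
[[[3.02,0.89,-0.41,0.016,-0.065,-0.022,0.7],[2.97,0.95,-0.62,0.016,-0.065,-0.022,0.7],[2.9,1.0,-0.83,0.016,-0.065,-0.022,0.7],[2.81,1.05,-1.03,0.016,-0.065,-0.022,0.7],[2.72,1.09,-1.23,0.016,-0.065,-0.022,0.7]]]
[[[2.61,1.12,-1.43,0.016,-0.065,-0.022,0.7],[2.48,1.16,-1.61,0.016,-0.065,-0.022,0.7],[2.35,1.18,-1.79,0.016,-0.065,-0.022,0.7],[2.2,1.2,-1.95,0.016,-0.065,-0.022,0.7],[2.04,1.21,-2.11,0.016,-0.065,-0.022,0.7]]]
```

```bash
python3 -m crank '[[[2.7,0.1,1.6,0.016,-0.065,-0.022,0.7],[2.8,0.2,1.5,0.016,-0.065,-0.022,0.7],[2.9,0.3,1.3,0.016,-0.065,-0.022,0.7],[3,0.4,1.1,0.016,-0.065,-0.022,0.7],[3,0.5,0.9,0.016,-0.065,-0.022,0.7]]]' >/dev/null
python3 -m crank '[[[3.1,0.5,0.7,0.016,-0.065,-0.022,0.7],[3.1,0.6,0.4,0.016,-0.065,-0.022,0.7],[3.1,0.7,0.2,0.016,-0.065,-0.022,0.7],[3.1,0.8,0,0.016,-0.065,-0.022,0.7],[3.1,0.8,-0.2,0.016,-0.065,-0.022,0.7]]]' >/dev/null
python3 w.py;python3 plan.py 0.635 -0.052 0.36 98 31 10 0.7
```

```text
t 1.35 p [ 0.4457 -0.2938  0.3771] head 61.1 th 16.9 zroll 5.5 F [-0.9 -0.2 -0.3] gap 0.0613 q [-27.  14.  18. -16. -99.  -5.]
p [ 0.4457 -0.2938  0.3771] dist mm 307.55133555099434 ang deg 39.4 min rows 7.6887833887748585
[[[2.88,0.96,-0.5,0.017,-0.063,-0.022,0.7],[2.82,1.01,-0.7,0.017,-0.063,-0.022,0.7],[2.75,1.06,-0.89,0.017,-0.063,-0.022,0.7],[2.66,1.1,-1.08,0.017,-0.063,-0.022,0.7],[2.56,1.14,-1.26,0.017,-0.063,-0.022,0.7]]]
[[[2.45,1.17,-1.44,0.017,-0.063,-0.022,0.7],[2.33,1.2,-1.61,0.017,-0.063,-0.022,0.7],[2.2,1.22,-1.78,0.017,-0.063,-0.022,0.7],[2.05,1.23,-1.93,0.017,-0.063,-0.022,0.7],[1.9,1.24,-2.08,0.017,-0.063,-0.022,0.7]]]
```

```bash
python3 -m crank '[[[2.9,1,-0.5,0.017,-0.063,-0.022,0.7],[2.8,1,-0.7,0.017,-0.063,-0.022,0.7],[2.8,1.1,-0.9,0.017,-0.063,-0.022,0.7],[2.7,1.1,-1.1,0.017,-0.063,-0.022,0.7],[2.6,1.1,-1.3,0.017,-0.063,-0.022,0.7]]]' >/dev/null
python3 -m crank '[[[2.5,1.2,-1.4,0.017,-0.063,-0.022,0.7],[2.3,1.2,-1.6,0.017,-0.063,-0.022,0.7],[2.2,1.2,-1.8,0.017,-0.063,-0.022,0.7],[2.1,1.2,-1.9,0.017,-0.063,-0.022,0.7],[1.9,1.2,-2.1,0.017,-0.063,-0.022,0.7]]]' >/dev/null
python3 w.py;python3 plan.py 0.635 -0.052 0.26 98 31 4 0.7
python3 -c "
from h import *
a=snap('side','s1.png');b=snap('top','t1.png')"
```

```text
t 2.18 p [ 0.6376 -0.0327  0.359 ] head 99.9 th 31.8 zroll -0.3 F [ 0.4 -0.1  0.3] gap 0.0607 q [  -6.   27.   35.  -32. -105.    9.]
p [ 0.6376 -0.0327  0.359 ] dist mm 100.8722988941481 ang deg 2.1 min rows 2.5218074723537023
[[[-1.7,1.86,0.16,-0.003,0.008,0.003,0.7],[-1.69,1.86,0.15,-0.003,0.008,0.003,0.7],[-1.69,1.87,0.14,-0.003,0.008,0.003,0.7],[-1.68,1.87,0.14,-0.003,0.008,0.003,0.7]]]
```

View pics/s1.png

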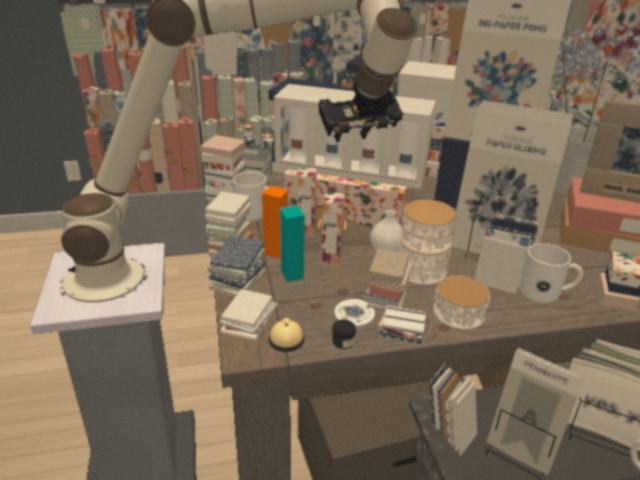

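View pics/t1.png

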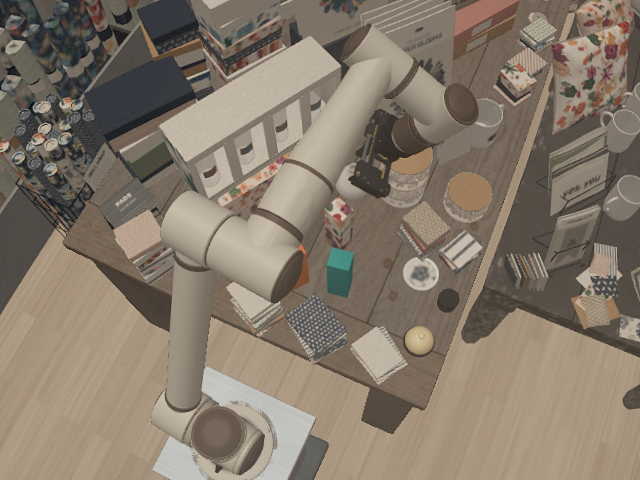

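```bash
cat > bod.py <<'E'
from h import *
from ov import ov
from station import status
def tb(R,p,xs,ys,zs):
    P=[]
    for y in ys:
        for x,z in((xs[1],zs[1]),(xs[1],zs[0]),(xs[0],zs[0]),(xs[0],zs[1])): P.append(p+R@(np.array([x,y,z])/1000))
    return P
def bodies():
    s=status.get_state();R=np.array(s['eef_rot']);p=np.array(s['position']);g=s['finger_gap']*500
    return [(tb(R,p,(-37.5,37.5),(-70,-190),(-95,95)),(0,255,255)),(tb(R,p,(-9.5,9.5),(0,-70),(g,g+15)),(0,255,0)),(tb(R,p,(-9.5,9.5),(0,-70),(-g-15,-g)),(0,0,255))]
E
python3 - <<'E'
from bod import *
ov('s1.png',(300,0),(130,150),5,bodies(),'s1o.png'); ov('t1.png',(320,90),(150,120),5,bodies(),'t1o.png')
a=cv2.imread('pics/s1o.png');b=cv2.imread('pics/t1o.png');h=600
cv2.imwrite('pics/o1.png',cv2.resize(np.hstack([cv2.resize(a,(520,600)),b]),(800,378)))
E
```

```text
(no output)
```

View pics/o1.png

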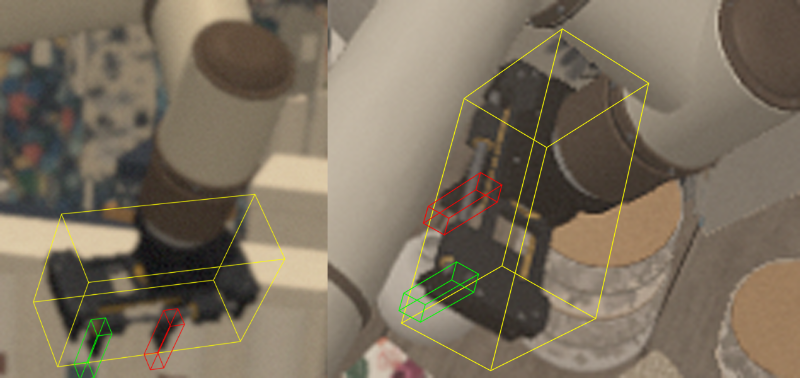

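```bash
sed -i 's/L(-70,-190,9)/L(-70,-140,8)/; s/L(-190,-300,7)/L(-140,-300,9)/' search.py; python3 - <<'E'
from s3 import *
print('turq Wturq or stack Wstack racked stray vase rfinger-stray')
for pr in(0,.02,.04,.06,.08,.1,.12,.14):
    R=[]
    for head in range(72,112,2):
      for th in(28,30,32,34,36,38):
        for gap,w in((60,'L'),(20,'both')):
          t,m=ev(head,th,gap,w,pr); 
          mm=m[:8]+([m[8]] if w=='L' else [])
          R.append((min(mm),head,th,gap,w,t,m))
    R.sort(key=lambda r:-r[0]); print(pr)
    for g in(60,20):
      for r in [r for r in R if r[3]==g][:3]: print(*r)
print('square both')
for pr in(.06,.08,.1,.12,.14): print(pr,*ev(74,34,20,'both',pr),*ev(74,34,20,'both',pr,-.01))
E
```

```text
turq Wturq or stack Wstack racked stray vase rfinger-stray
0
5 92 30 60 L [ 0.637 -0.046  0.009] [20, 70, 99, 6, 7, 155, 5, 39, 31]
4 92 32 60 L [ 0.637 -0.046  0.009] [20, 70, 101, 4, 5, 155, 8, 41, 31]
4 94 30 60 L [ 0.638 -0.045  0.009] [22, 72, 101, 7, 4, 155, 4, 36, 31]
0 110 38 20 both [ 0.586 -0.054  0.01 ] [0, 44, 116, 15, 8, 155, 8, 74, 0]
-3 110 36 20 both [ 0.586 -0.055  0.01 ] [-3, 40, 113, 17, 12, 155, 6, 74, 0]
-4 108 38 20 both [ 0.586 -0.054  0.01 ] [-4, 41, 112, 11, 11, 155, 9, 75, 0]
0.02
11 88 34 60 L [ 0.642 -0.029  0.009] [21, 71, 90, 11, 13, 135, 11, 32, 33]
10 86 32 60 L [ 0.642 -0.03   0.009] [19, 69, 86, 10, 17, 134, 10, 34, 33]
9 88 32 60 L [ 0.642 -0.029  0.009] [21, 71, 88, 14, 14, 135, 9, 30, 33]
-10 72 30 20 both [ 0.627 -0.033  0.009] [-10, 34, 63, 9, 56, 133, 10, 64, 2]
-10 72 34 20 both [ 0.627 -0.033  0.009] [-10, 34, 65, 8, 54, 134, 15, 69, 2]
-11 72 28 20 both [ 0.627 -0.033  0.008] [-11, 34, 62, 9, 57, 130, 8, 62, 2]
0.04
16 82 36 60 L [ 0.647 -0.012  0.01 ] [16, 66, 77, 17, 22, 115, 16, 27, 34]
16 84 38 60 L [ 0.647 -0.011  0.01 ] [19, 69, 81, 17
[... 2417 characters left out ...]
9, 19, 118, 87, 17, 16, 28, 0]
16 88 38 20 both [0.621 0.089 0.01 ] [17, 46, 21, 120, 83, 19, 16, 26, 0]
square both
0.06 [0.622 0.011 0.009] [-19, 20, 34, 35, 74, 90, 16, 41, 0] [0.631 0.008 0.009] [-9, 30, 43, 28, 64, 95, 16, 35, 0]
0.08 [0.627 0.03  0.009] [-7, 20, 30, 50, 77, 72, 16, 28, 0] [0.637 0.028 0.009] [-1, 30, 40, 46, 68, 77, 16, 20, 0]
0.1 [0.633 0.05  0.009] [10, 20, 30, 68, 83, 55, 16, 18, 0] [0.642 0.047 0.009] [8, 30, 40, 65, 74, 60, 16, 9, 0]
0.12 [0.638 0.069 0.009] [29, 21, 30, 87, 91, 40, 16, 13, 0] [0.648 0.066 0.009] [28, 31, 40, 85, 83, 40, 16, 3, 0]
0.14 [0.644 0.088 0.009] [48, 29, 30, 107, 101, 20, 16, 12, 0] [0.654 0.085 0.009] [48, 37, 40, 105, 94, 20, 16, 2, 0]
```

```bash
python3 - <<'E'
from s3 import *
for b in(.004,.008): print(ev(94,31,60,'L',0,0,b),ev(92,31,60,'L',0,0,b))
E
python3 plan.py 0.635 -0.053 0.17 93 31 5 0.7
```

```text
(array([ 0.636, -0.049,  0.009]), [21, 71, 103, 3, 2, 159, 9, 40, 31]) (array([ 0.636, -0.05 ,  0.009]), [19, 69, 102, 2, 5, 159, 9, 44, 31])
(array([ 0.635, -0.053,  0.009]), [19, 69, 105, 2, 1, 163, 11, 44, 31]) (array([ 0.635, -0.054,  0.009]), [18, 68, 103, -1, 4, 163, 12, 47, 31])
p [ 0.6389 -0.0302  0.3557] dist mm 187.14092142751005 ang deg 7.1 min rows 4.678523035687751
[[[-2.34,2.92,0.16,-0.013,0.021,0.003,0.7],[-2.33,2.93,0.15,-0.013,0.021,0.003,0.7],[-2.32,2.93,0.13,-0.013,0.021,0.003,0.7],[-2.31,2.94,0.12,-0.013,0.021,0.003,0.7],[-2.31,2.94,0.11,-0.013,0.021,0.003,0.7]]]
```

```bash
python3 -m crank '[[[-2.5,2.8,0.2,-0.013,0.021,0.003,0.7],[-2.4,2.9,0.1,-0.013,0.021,0.003,0.7],[-2.4,2.9,0.1,-0.013,0.021,0.003,0.7],[-2.3,2.9,0.1,-0.013,0.021,0.003,0.7],[-1.2,1.5,0,-0.013,0.021,0.003,0.7]]]' >/dev/null
python3 w.py;python3 plan.py 0.635 -0.053 0.08 93 31 3 0.7
python3 - <<'E'
from bod import *
snap('side','s2.png');snap('top','t2.png')
ov('s2.png',(230,90),(200,200),3,bodies(),'s2o.png'); ov('t2.png',(260,110),(230,200),3,bodies(),'t2o.png')
a=cv2.imread('pics/s2o.png');b=cv2.imread('pics/t2o.png');r=np.hstack([a,b]); cv2.imwrite('pics/o2.png',cv2.resize(r,(800,int(800*600/r.shape[1]))))
E
```

```text
t 2.7 p [ 0.6405 -0.0559  0.1862] head 92.8 th 30.7 zroll -0.7 F [-0.   0.4 -1.4] gap 0.0611 q [ -8.  30.  16. -31. -83.  16.]
p [ 0.6405 -0.0559  0.1862] dist mm 106.40615753331923 ang deg 0.8 min rows 2.660153938332981
[[[-1.72,3.1,0.22,0.004,0.001,-0.002,0.7],[-1.72,3.09,0.21,0.004,0.001,-0.002,0.7],[-1.73,3.09,0.19,0.004,0.001,-0.002,0.7]]]
```

View pics/o2.png

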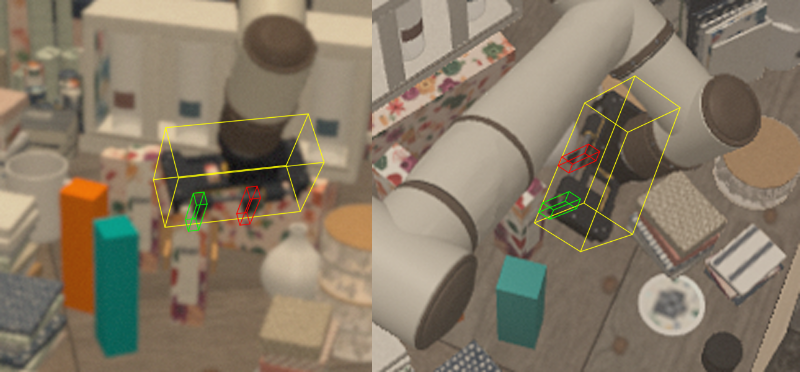

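View pics/s2.png

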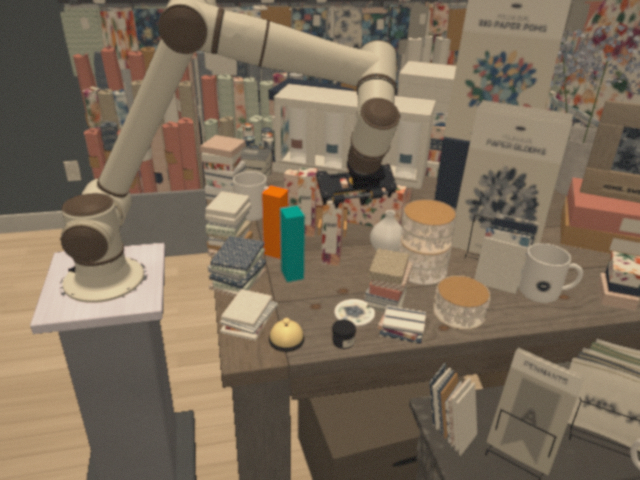

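View pics/t2.png

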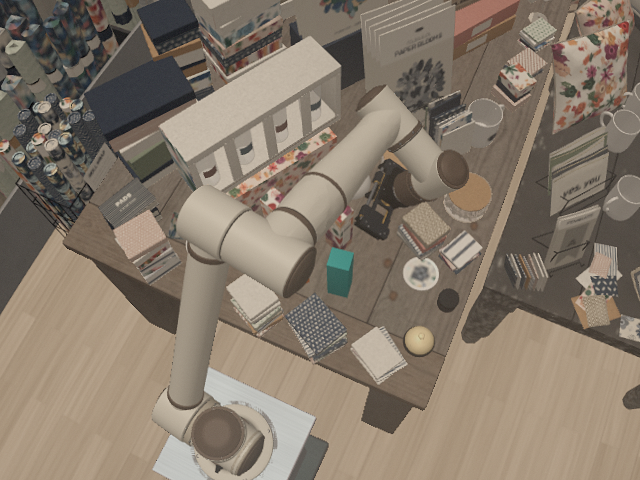

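```bash
python3 -m crank '[[[-1.7,3.1,0.2,0,0,0,0.7],[-1.7,3.1,0.2,0,0,0,0.7],[-1.3,2.3,0.2,0,0,0,0.7]]]' >/dev/null
python3 w.py;python3 plan.py 0.635 -0.052 0.04 93 31 3 0.7
python3 - <<'E'
from bod import *
snap('side','s3.png');snap('top','t3.png')
ov('s3.png',(260,120),(180,180),3,bodies(),'s3o.png'); ov('t3.png',(290,140),(200,180),3,bodies(),'t3o.png')
a=cv2.imread('pics/s3o.png');b=cv2.imread('pics/t3o.png');r=np.hstack([a,b]); cv2.imwrite('pics/o3.png',cv2.resize(r,(800,int(800*540/r.shape[1]))))
E
```

```text
t 3.05 p [ 0.6425 -0.0567  0.0993] head 92.9 th 30.3 zroll -1.9 F [0.  1.  0.2] gap 0.0607 q [ -8.  34.  10. -31. -73.  22.]
p [ 0.6425 -0.0567  0.0993] dist mm 59.98183327306039 ang deg 2.0 min rows 1.4995458318265098
[[[-0.85,1.78,0.31,0.01,0.005,-0.004,0.7],[-0.86,1.78,0.28,0.01,0.005,-0.004,0.7],[-0.87,1.78,0.26,0.01,0.005,-0.004,0.7]]]
```

View pics/o3.png

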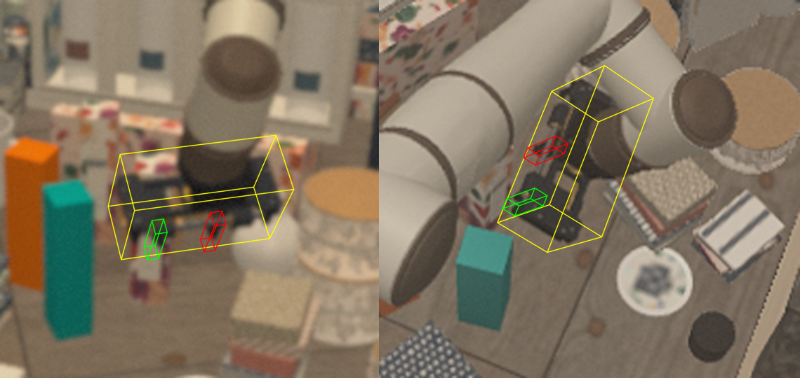

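```bash
python3 -m crank '[[[-0.8,1.8,0.3,0.01,0.005,-0.004,0.7],[-0.8,1.8,0.3,0.01,0.005,-0.004,0.7],[-0.8,1.6,0.3,0,0,0,0.7]]]' >/dev/null
python3 w.py;python3 plan.py 0.635 -0.051 0.011 93 31 3 0.7
```

```text
t 3.4 p [ 0.639  -0.0528  0.0481] head 93.1 th 30.6 zroll -1.2 F [0.1 0.2 0.8] gap 0.0612 q [ -8.  37.   8. -32. -70.  25.]
p [ 0.639  -0.0528  0.0481] dist mm 37.308980602934234 ang deg 1.2 min rows 0.9327245150733559
[[[-0.57,1.09,0.16,0.005,0.004,-0.003,0.7],[-0.57,1.09,0.15,0.005,0.004,-0.003,0.7],[-0.58,1.09,0.14,0.005,0.004,-0.003,0.7]]]
```

```bash
python3 -m crank '[[[-0.6,1.1,0.2,0.005,0.004,-0.003,0.7],[-0.6,1.1,0.2,0.005,0.004,-0.003,0.7],[-0.5,1.0,0.1,0,0,0,0.7],[0,0,0,0,0,0,0.7]]]' >/dev/null
python3 w.py;python3 plan.py 0.635 -0.051 0.011 93 31 2 0.7
python3 - <<'E'
from bod import *
snap('side','s4.png');snap('top','t4.png')
ov('s4.png',(260,120),(180,180),3,bodies()[1:],'s4o.png'); ov('t4.png',(290,140),(200,180),3,bodies()[1:],'t4o.png')
a=cv2.imread('pics/s4o.png');b=cv2.imread('pics/t4o.png');r=np.hstack([a,b]); cv2.imwrite('pics/o4.png',cv2.resize(r,(800,int(800*540/r.shape[1]))))
E
```

```text
t 3.73 p [ 0.6359 -0.0512  0.0103] head 93.1 th 30.9 zroll -0.5 F [-0.5  0.1 -0.2] gap 0.0608 q [ -8.  39.   7. -33. -67.  27.]
p [ 0.6359 -0.0512  0.0103] dist mm 1.1073768788429197 ang deg 0.5 min rows 0.07523193892893676
[[[0.03,-0.02,0.04,0.003,0.003,-0.001,0.7],[0.03,-0.02,0.04,0.003,0.003,-0.001,0.7]]]
```

View pics/o4.png

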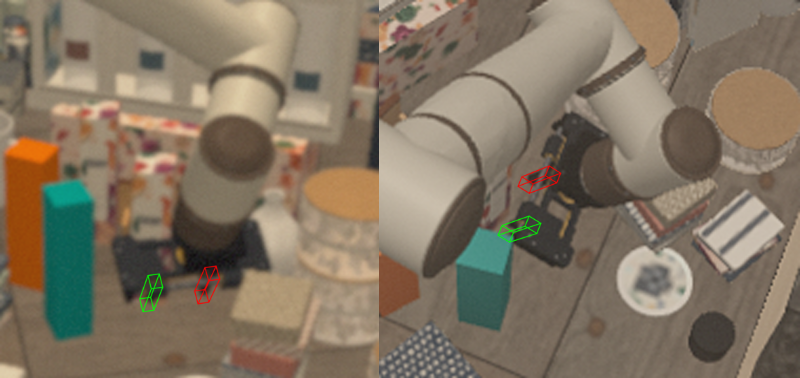

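```bash
python3 - <<'E'
from s3 import *
for h,t,p in((91,31,.01),(89,32,.02),(86,33,.03),(83,34,.04),(80,34,.05),(77,35,.06),(75,35,.07)): print(h,t,p,*ev(h,t,60,'L',p))
E
python3 plan.py 0.640 -0.038 0.010 91 31 4 0.7
```

```text
91 31 0.01 [ 0.64  -0.037  0.009] [22, 72, 94, 11, 9, 145, 7, 33, 32]
89 32 0.02 [ 0.642 -0.028  0.009] [23, 73, 89, 16, 13, 135, 9, 28, 32]
86 33 0.03 [ 0.645 -0.02   0.009] [21, 71, 83, 18, 18, 125, 11, 26, 33]
83 34 0.04 [ 0.647 -0.012  0.009] [17, 67, 77, 21, 23, 115, 13, 23, 34]
80 34 0.05 [ 0.649 -0.004  0.009] [13, 63, 70, 26, 30, 105, 14, 20, 34]
77 35 0.06 [0.655 0.003 0.009] [15, 61, 68, 28, 34, 97, 16, 17, 38]
75 35 0.07 [0.661 0.011 0.009] [20, 60, 68, 34, 36, 90, 17, 10, 42]
p [ 0.6371 -0.0517  0.0123] dist mm 14.206199877026814 ang deg 2.2 min rows 0.3551549969256703
[[[0.26,0.22,-0.09,-0.002,0.009,-0.001,0.7],[0.26,0.23,-0.09,-0.002,0.009,-0.001,0.7],[0.26,0.23,-0.08,-0.002,0.009,-0.001,0.7],[0.26,0.23,-0.08,-0.002,0.009,-0.001,0.7]]]
```

```bash
python3 -m crank '[[[0.3,0.2,-0.1,-0.002,0.009,-0.001,0.7],[0.3,0.2,-0.1,-0.002,0.009,-0.001,0.7],[0.3,0.3,-0.1,-0.002,0.009,-0.001,0.7],[0.3,0.3,-0.1,-0.002,0.009,-0.001,0.7]]]' >/dev/null
python3 w.py
python3 plan.py 0.643 -0.027 0.010 88 32 4 0.7
```

```text
t 4.17 p [ 0.6433 -0.0362  0.0133] head 90.9 th 31.0 zroll -0.3 F [-0.1 -1.   0.6] gap 0.0609 q [ -7.  39.   7. -34. -66.  24.]
p [ 0.6433 -0.0362  0.0133] dist mm 9.752145614299003 ang deg 3.1 min rows 0.44880628808298995
[[[0.15,0.19,0.0,-0.005,0.012,-0.004,0.7],[0.15,0.19,0.01,-0.005,0.012,-0.004,0.7],[0.15,0.19,0.01,-0.005,0.012,-0.004,0.7],[0.15,0.19,0.01,-0.005,0.012,-0.004,0.7]]]
```

```bash
python3 -m crank '[[[0.15,0.35,0.05,-0.005,0.012,-0.004,0.7],[0.15,0.3,0.05,-0.005,0.012,-0.004,0.7],[0.2,0.25,0.05,-0.005,0.012,-0.004,0.7],[0.2,0.2,0,-0.005,0.012,-0.004,0.7]]]' >/dev/null
python3 w.py
python3 - <<'E'
from bod import *
snap('side','s5.png');snap('top','t5.png')
ov('s5.png',(260,120),(180,180),3,bodies()[1:],'s5o.png'); ov('t5.png',(290,140),(200,180),3,bodies()[1:],'t5o.png')
a=cv2.imread('pics/s5o.png');b=cv2.imread('pics/t5o.png');r=np.hstack([a,b]); cv2.imwrite('pics/o5.png',cv2.resize(r,(800,int(800*540/r.shape[1]))))
E
python3 plan.py 0.646 -0.018 0.010 85 33 4 0.7
```

```text
t 4.5 p [ 0.6429 -0.024   0.0088] head 87.8 th 31.8 zroll -0.0 F [ 1.3 -1.7  0.9] gap 0.0608 q [ -6.  39.   5. -36. -64.  22.]
p [ 0.6427 -0.0237  0.0087] dist mm 6.711938471646807 ang deg 3.0 min rows 0.44036404276692803
[[[0.14,0.05,-0.08,-0.007,0.01,-0.005,0.7],[0.14,0.05,-0.08,-0.007,0.01,-0.005,0.7],[0.14,0.05,-0.07,-0.007,0.01,-0.005,0.7],[0.14,0.05,-0.07,-0.007,0.01,-0.005,0.7]]]
```

View pics/o5.png

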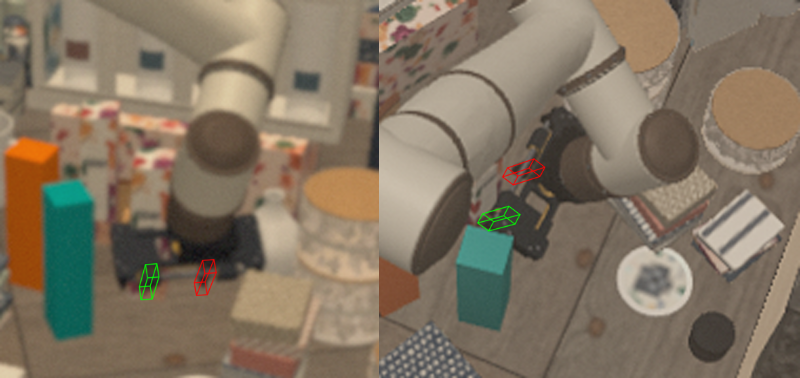

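```bash
python3 -m crank '[[[0.25,0.1,-0.05,-0.007,0.01,-0.005,0.7],[0.3,0.15,-0.05,-0.007,0.01,-0.005,0.7],[0.3,0.15,-0.05,-0.007,0.01,-0.005,0.7],[0.3,0.15,-0.05,-0.007,0.01,-0.005,0.7]]]' >/dev/null
python3 w.py
python3 plan.py 0.648 -0.008 0.010 82 33 4 0.7
python3 - <<'E'
from bod import *
snap('side','s6.png');snap('top','t6.png')
ov('s6.png',(270,150),(80,80),8,bodies()[1:],'s6o.png'); ov('t6.png',(290,160),(110,80),8,bodies()[1:],'t6o.png')
a=cv2.imread('pics/s6o.png');b=cv2.imread('pics/t6o.png');r=np.hstack([a,b]); cv2.imwrite('pics/o6.png',cv2.resize(r,(800,int(800*640/r.shape[1]))))
E
```

```text
t 4.93 p [ 0.6451 -0.0107  0.0092] head 84.7 th 33.1 zroll -0.1 F [-1.1 -0.7 -0.8] gap 0.0607 q [ -6.  38.   4. -38. -62.  21.]
p [ 0.6451 -0.0107  0.0092] dist mm 3.9805565395456197 ang deg 2.7 min rows 0.3951385667842997
[[[0.07,0.02,-0.07,-0.006,0.01,0.0,0.7],[0.07,0.02,-0.06,-0.006,0.01,0.0,0.7],[0.07,0.02,-0.06,-0.006,0.01,0.0,0.7],[0.07,0.02,-0.06,-0.006,0.01,0.0,0.7]]]
```

View pics/o6.png

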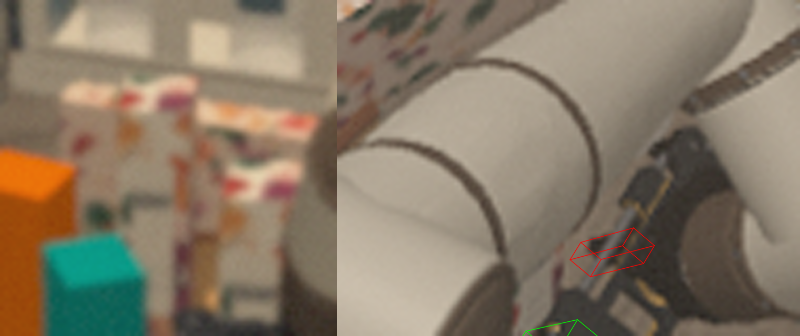

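```bash
cat > sv.py <<'E'
import sys
from bod import *
# sv.py file out cx cy deg offx offy
f,o=sys.argv[1:3]; cx,cy,dg=map(float,sys.argv[3:6]); ox,oy=map(int,sys.argv[6:8])
cam='side' if f[0]=='s' else 'top'
import os
if not os.path.exists('pics/'+f): snap(cam,f)
it=[(box(cx,cy,dg,.056,.05,.2),(0,255,255))]
D=73.8;a=np.radians(D);u=np.array([np.cos(a),np.sin(a)]);v=np.array([-u[1],u[0]]);dot=np.array([.6506,.1283])
it+=[(box(*(dot+v*.078),D,.056,.05,.201),(255,0,255))]
ov(f,(ox,oy),(80,70),8,it,o)
E
python3 sv.py s6.png v6.png 0.624 0.0225 72 280 160
```

```text
(no output)
```

View pics/v6.png

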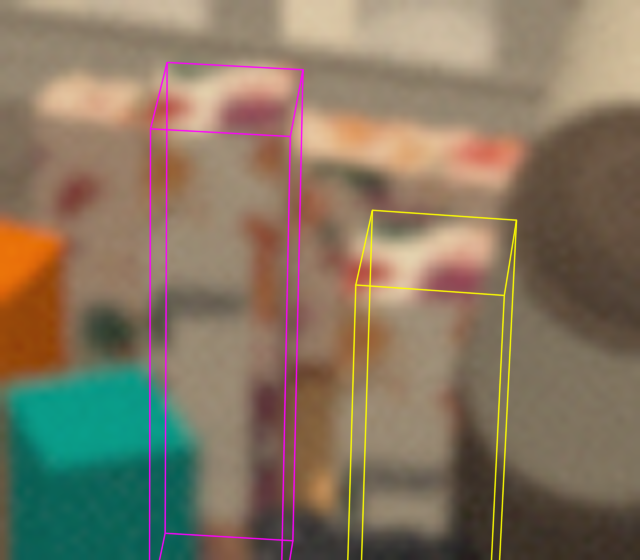

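```bash
python3 - <<'E'
from h import *
a=cv2.imread('pics/s6.png')[180:210,315:350];b=cv2.imread('pics/s0.png') if 0 else cv2.imread('pics/side0.png')[187:217,315:350]
cv2.imwrite('pics/z6.png',np.hstack([cv2.resize(x,None,fx=11,fy=11,interpolation=cv2.INTER_CUBIC) for x in(a,b)]))
E
```

```text
(no output)
```

View pics/z6.png

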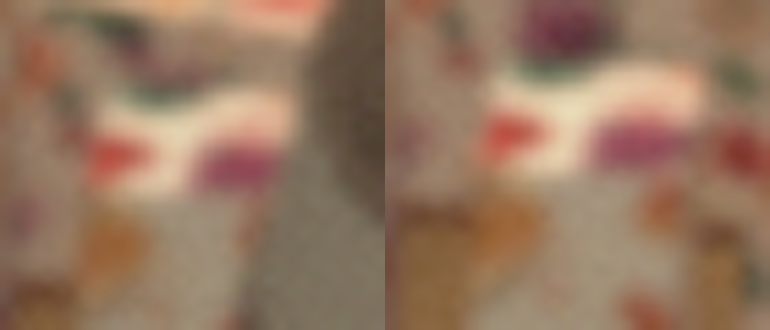

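```bash
python3 - <<'E'
from h import *
s=load('side0.png')
for n,o,w in (('LF',(323.6,202.5),(322.9,197.5)),('LB',(324.7,193.4),(323.8,188.6)),('RB',(343.6,193.5),(341.4,188.6))):
    a=on(s,*o,.2);b=on(s,*w,.2); print(n,a[:2].round(4),b[:2].round(4),(b-a)[:2].round(4))
print([proj(s,p).round(1) for p in box(.615,-.0115,71.5,.056,.05,.2)[4:]])
E
```

```text
LF [ 0.5819 -0.0368] [ 0.5859 -0.0092] [0.004  0.0276]
LB [0.5956 0.013 ] [0.5991 0.0412] [0.0035 0.0281]
RB [0.646  0.0041] [0.6469 0.0333] [0.0009 0.0292]
[array([325.6, 191.6]), array([343.9, 193. ]), array([342.2, 202.7]), array([323.3, 201.3])]
```

```bash
python3 - <<'E'
from bod import *
P=box(.618,.0165,71.5,.056,.05,.2)
ov('s6.png',(285,195),(90,75),8,bodies()+[(P,(255,255,255))],'w6.png')
a=cv2.imread('pics/s6.png')[195:270,285:375]; cv2.imwrite('pics/w6b.png',cv2.convertScaleAbs(cv2.resize(a,None,fx=8,fy=8,interpolation=cv2.INTER_CUBIC),alpha=1.8))
E
```

```text
(no output)
```

View pics/w6.png

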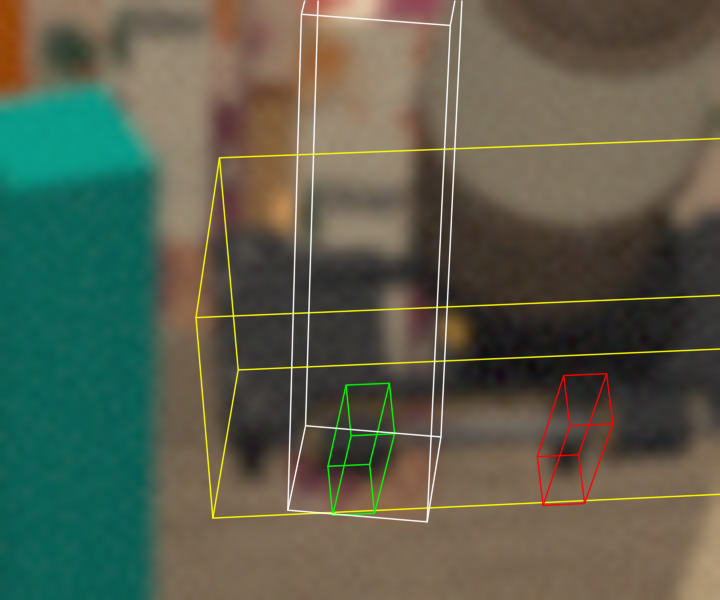

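View pics/w6b.png

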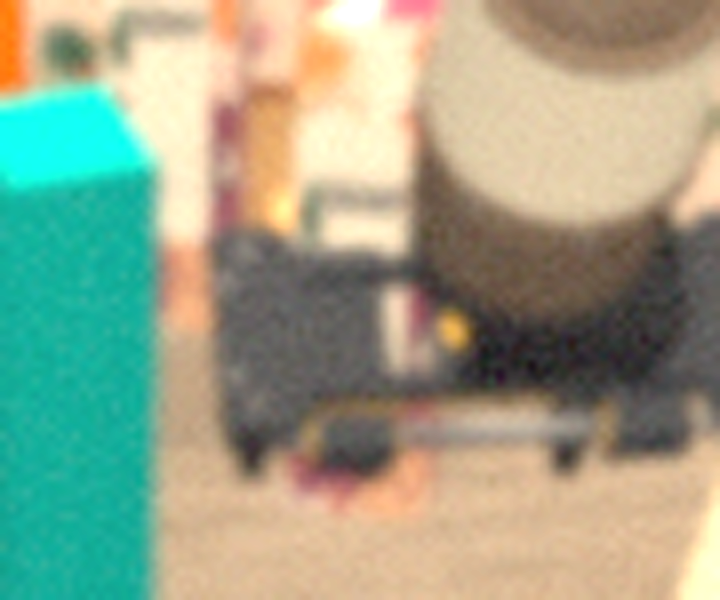

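```bash
python3 - <<'E'
from h import *
L=[]
for f,(x,y) in (('s1.png',(305,75)),('s3.png',(305,170))):
    a=cv2.imread('pics/'+f)[y:y+70,x:x+110]; L.append(cv2.convertScaleAbs(cv2.resize(a,None,fx=7,fy=7,interpolation=cv2.INTER_CUBIC),alpha=2.2))
r=np.vstack(L); cv2.imwrite('pics/fz.png',cv2.resize(r,None,fx=.61,fy=.61))
for f,(x,y) in (('t4.png',(330,180)),):
    a=cv2.imread('pics/'+f)[y:y+80,x:x+110]; cv2.imwrite('pics/fz2.png',cv2.convertScaleAbs(cv2.resize(a,None,fx=7,fy=7,interpolation=cv2.INTER_CUBIC),alpha=2.2))
E
```

```text
(no output)
```

View pics/fz.png

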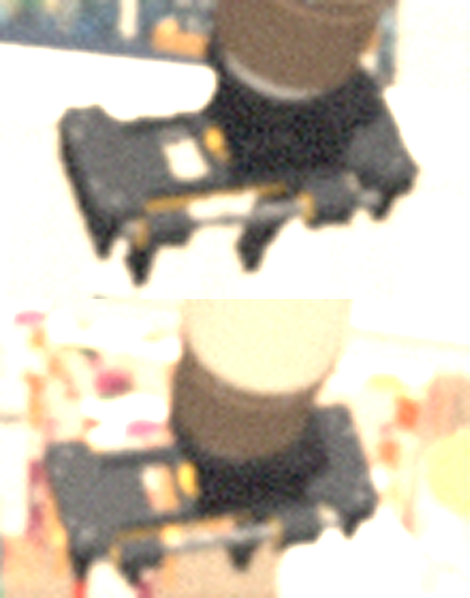

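View pics/fz2.png

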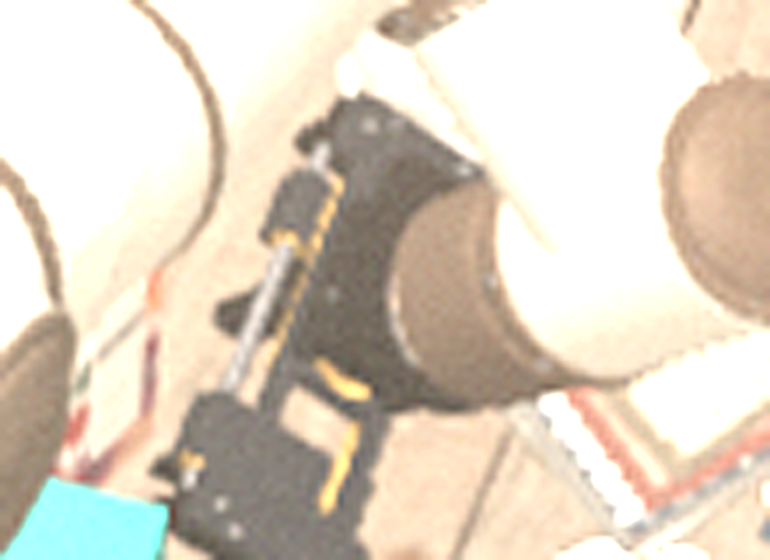

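```bash
sed -i 's/L(-9.5,9.5,3),L(0,-70,8)/L(-2,2,3),L(0,-70,8)/' search.py; cat > tg.py <<'E'
import s3; from s3 import *
s3.s0=dot-u*.1437
import sys
if __name__=='__main__':
  h,t,g,w,pr,lat=sys.argv[1:7]
  print(ev(float(h),float(t),float(g),w,float(pr),float(lat)))
E
for a in "84 34 60 L .028 0" "82 34 60 L .04 0" "79 35 60 L .05 0" "76 35 60 L .06 0" "74 35 60 L .07 0" "74 36 60 L .08 0" "74 34 20 both .08 0" "74 34 20 both .09 0" "74 34 20 both .1 0"  "74 34 20 both .12 0"  "74 34 20 both .144 0"; do python3 tg.py $a; done
python3 plan.py 0.651 -0.001 0.010 81 34 4 0.7
```

```text
(array([ 0.64 , -0.015,  0.005]), [12, 62, 75, 20, 24, 124, 7, 29, 34])
(array([ 0.643, -0.004,  0.005]), [11, 61, 68, 27, 30, 112, 7, 22, 34])
(array([0.646, 0.004, 0.005]), [9, 56, 62, 29, 37, 102, 10, 20, 34])
(array([0.652, 0.011, 0.005]), [12, 54, 61, 33, 41, 94, 10, 15, 38])
(array([0.658, 0.018, 0.005]), [16, 53, 63, 39, 44, 85, 11, 9, 42])
(array([0.66 , 0.028, 0.005]), [20, 53, 63, 47, 46, 76, 12, 2, 42])
(array([0.624, 0.038, 0.005]), [0, 15, 25, 59, 83, 70, 10, 28, 0])
(array([0.627, 0.048, 0.005]), [5, 16, 25, 67, 86, 61, 10, 24, 0])
(array([0.63 , 0.057, 0.005]), [15, 16, 25, 76, 89, 52, 10, 20, 0])
(array([0.636, 0.076, 0.005]), [35, 19, 26, 95, 97, 34, 10, 17, 0])
(array([0.642, 0.1  , 0.005]), [59, 27, 26, 118, 109, 10, 10, 17, 0])
p [ 0.645  -0.0103  0.0094] dist mm 11.111222421302223 ang deg 3.9 min rows 0.5640538524154585
[[[0.21,0.12,-0.13,-0.009,0.014,-0.004,0.7],[0.22,0.12,-0.12,-0.009,0.014,-0.004,0.7],[0.22,0.13,-0.12,-0.009,0.014,-0.004,0.7],[0.22,0.13,-0.12,-0.009,0.014,-0.004,0.7]]]
```

```bash
python3 plan.py 0.654 0.015 0.011 77 35 8 0.7
```

```text
p [ 0.645  -0.0103  0.0094] dist mm 26.92492822317203 ang deg 8.0 min rows 1.1635827397272738
[[[0.28,0.16,-0.08,-0.009,0.014,-0.004,0.7],[0.28,0.16,-0.08,-0.009,0.014,-0.004,0.7],[0.28,0.16,-0.07,-0.009,0.014,-0.004,0.7],[0.28,0.17,-0.07,-0.009,0.014,-0.004,0.7],[0.28,0.17,-0.06,-0.009,0.014,-0.004,0.7]]]
[[[0.28,0.17,-0.06,-0.009,0.014,-0.004,0.7],[0.28,0.17,-0.05,-0.009,0.014,-0.004,0.7],[0.28,0.17,-0.04,-0.009,0.014,-0.004,0.7]]]
```

```bash
python3 -m crank '[[[0.28,0.15,-0.08,-0.009,0.014,-0.004,0.7],[0.28,0.15,-0.08,-0.009,0.014,-0.004,0.7],[0.28,0.15,-0.07,-0.009,0.014,-0.004,0.7],[0.28,0.15,-0.07,-0.009,0.014,-0.004,0.7]]]' >/dev/null
python3 w.py; python3 plan.py 0.654 0.015 0.011 77 35 4 0.7
```

```text
t 5.37 p [0.6499 0.0026 0.0103] head 80.6 th 34.1 zroll 0.0 F [-0.6 -0.5  0.4] gap 0.0608 q [ -5.  37.   3. -40. -60.  18.]
p [0.6499 0.0026 0.0103] dist mm 13.11253038185708 ang deg 3.7 min rows 0.5435279320813238
[[[0.28,0.17,-0.05,-0.009,0.013,-0.004,0.7],[0.28,0.17,-0.04,-0.009,0.013,-0.004,0.7],[0.28,0.17,-0.04,-0.009,0.013,-0.004,0.7],[0.28,0.17,-0.03,-0.009,0.013,-0.004,0.7]]]
```

```bash
python3 -m crank '[[[0.28,0.16,-0.05,-0.009,0.013,-0.004,0.7],[0.28,0.16,-0.04,-0.009,0.013,-0.004,0.7],[0.28,0.16,-0.04,-0.009,0.013,-0.004,0.7],[0.28,0.16,-0.03,-0.009,0.013,-0.004,0.7]]]' >/dev/null
python3 w.py
python3 sv.py s7.png v7.png 0.6265 0.046 73 280 155; python3 -c "
from bod import *
snap('top','t7.png'); ov('t7.png',(270,150),(150,110),5,bodies()[1:],'v7t.png')"
```

```text
t 5.7 p [0.6541 0.0163 0.0115] head 76.6 th 35.1 zroll 0.0 F [-0.5 -0.7 -0. ] gap 0.0609 q [ -5.  37.   2. -42. -57.  16.]
```

View pics/v7.png

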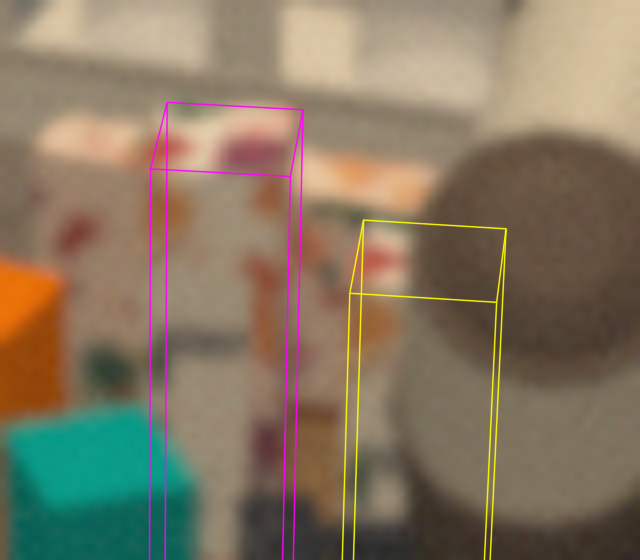

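View pics/v7t.png

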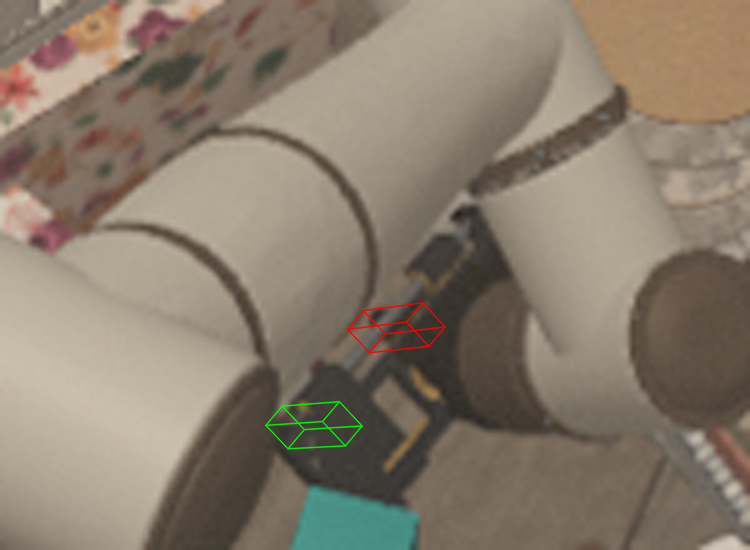

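```bash
python3 plan.py 0.660 0.029 0.011 74 35 4 0.7
```

```text
p [0.654  0.0166 0.0117] dist mm 13.804899832145614 ang deg 2.7 min rows 0.3877794175040371
[[[0.27,0.21,-0.07,-0.007,0.009,0.0,0.7],[0.27,0.21,-0.07,-0.007,0.009,0.0,0.7],[0.27,0.21,-0.07,-0.007,0.009,0.0,0.7],[0.27,0.21,-0.06,-0.007,0.009,0.0,0.7]]]
```

```bash
python3 -m crank '[[[0.27,0.19,-0.07,-0.007,0.009,0.0,0.7],[0.27,0.19,-0.07,-0.007,0.009,0.0,0.7],[0.27,0.19,-0.07,-0.007,0.009,0.0,0.7],[0.27,0.19,-0.06,-0.007,0.009,0.0,0.7]]]' >/dev/null
python3 w.py
python3 -m crank '[[[-0.4,-0.3,0,0,0,0,0.7],[-0.4,-0.3,0,0,0,0,0.7],[0,0,0,0,0,0,0.7]]]' >/dev/null
python3 w.py; python3 plan.py 0.655 0.017 0.25 74 35 7 0.3
```

```text
t 6.13 p [0.6606 0.0287 0.0117] head 73.8 th 35.1 zroll -0.1 F [ 0.2 -0.5 -0.3] gap 0.0611 q [ -4.  36.   1. -43. -55.  13.]
t 6.38 p [0.6579 0.0207 0.0126] head 73.8 th 35.2 zroll -0.1 F [-0.8 -0.5  0.1] gap 0.0608 q [ -4.  36.   1. -43. -55.  14.]
p [0.6579 0.0207 0.0126] dist mm 237.4867567962918 ang deg 0.3 min rows 5.937168919907294
[[[1.9,-2.81,0.02,0.001,-0.0,0.0,0.3],[1.9,-2.81,0.02,0.001,-0.0,0.0,0.3],[1.9,-2.81,0.02,0.001,-0.0,0.0,0.3],[1.9,-2.81,0.02,0.001,-0.0,0.0,0.3],[1.9,-2.81,0.02,0.001,-0.0,0.0,0.3]]]
[[[1.9,-2.81,0.02,0.001,-0.0,0.0,0.3],[1.9,-2.81,0.02,0.001,-0.0,0.0,0.3]]]
```

```bash
python3 -m crank '[[[1.7,-2.9,0,0,0,0,0.7],[1.8,-2.8,0,0,0,0,0.7],[1.9,-2.8,0,0,0,0,0.7],[1.9,-2.8,0,0,0,0,0.7],[1.9,-2.8,0,0,0,0,0.7]]]' >/dev/null
python3 w.py
python3 -m crank '[[[1.9,-2.8,0,0,0,0,0.25],[1.9,-2.8,0,0,0,0,0.25],[1,-2.8,-2.5,0,0,0,0.25],[-1,-2.8,-3,0,0,0,0.25],[-1,-2.8,-3,0,0,0,0.25]]]' >/dev/null
python3 w.py
python3 -c "
from h import *
a=snap('side','s8.png')['color'];b=snap('top','t8.png')['color']
r=np.hstack([a[100:300,220:420],b[110:310,220:420]]);cv2.imwrite('pics/o8.png',cv2.resize(r,None,fx=2,fy=2))"
```

```text
t 6.8 p [0.6514 0.0141 0.1754] head 73.6 th 35.0 zroll 1.3 F [-0.   0.8  0.6] gap 0.061 q [ -4.  25.   7. -37. -69.   0.]
t 7.22 p [ 0.7155 -0.0611  0.3213] head 74.0 th 35.3 zroll 0.6 F [ 0.5  0.8 -0. ] gap 0.0352 q [-10.  29.  32. -35. -90.  -8.]
```

View pics/o8.png

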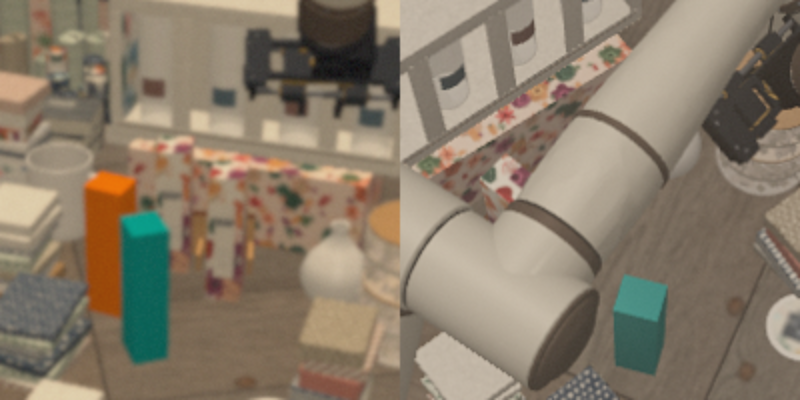

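```bash
python3 - <<'E'
from bod import *
D=73.8;a=np.radians(D);u=np.array([np.cos(a),np.sin(a)]);v=np.array([-u[1],u[0]]);dot=np.array([.6506,.1283])
it=[(box(.6295,.0585,73.8,.056,.05,.2),(0,255,255)),(box(*(dot+v*.078),D,.056,.05,.201),(255,0,255))]+[(P,(255,255,0)) for P in rackboxes(*(dot+v*.039),D)]
ov('s8.png',(283,165),(76,90),8,it,'v8.png')
a=cv2.imread('pics/v8.png'); b=cv2.resize(cv2.imread('pics/s8.png')[165:255,283:359],None,fx=8,fy=8,interpolation=cv2.INTER_CUBIC)
cv2.imwrite('pics/v8.png',cv2.resize(np.hstack([a,b]),(800,474)))
E
```

```text
(no output)
```

View pics/v8.png

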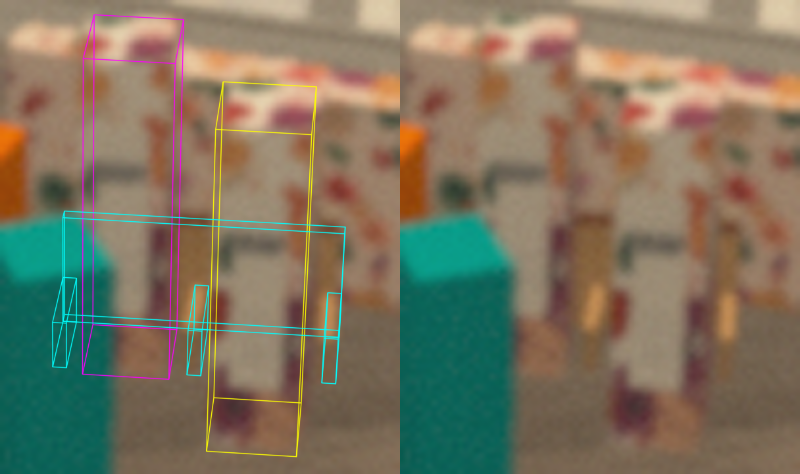

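```bash
python3 - <<'E'
from tg import *
print('turq Wturq or stack Wstack racked stray vase rf')
R=[]
for head in range(70,112,3):
  for th in (32,35,38):
    for gap,w in((0,'both'),(20,'both'),(30,'L'),(40,'L'),(50,'L'),(60,'L')):
      for lat in(-.008,-.004,0,.004):
        t,m=ev(head,th,gap,w,.0757,lat,.008);t2,m2=ev(head,th,gap,w,.0757,lat,0)
        mm=m[:8]+m2[:8]+([m[8]] if w=='L' else [])
        R.append((min(mm),head,th,gap,w,lat,t,m))
R.sort(key=lambda r:-r[0])
for r in R[:8]: print(*r)
for g in (0,20,30,40):
  for r in [r for r in R if r[3]==g][:3]: print(*r)
E
```

```text
turq Wturq or stack Wstack racked stray vase rf
13 70 38 50 L -0.008 [0.663 0.012 0.005] [14, 49, 69, 23, 45, 87, 21, 20, 45]
13 70 38 60 L -0.004 [0.663 0.011 0.005] [15, 50, 70, 23, 44, 88, 22, 20, 51]
12 70 38 60 L -0.008 [0.667 0.01  0.005] [19, 54, 74, 23, 40, 88, 22, 19, 55]
11 70 38 50 L -0.004 [0.659 0.013 0.005] [11, 45, 65, 23, 49, 87, 22, 22, 42]
11 70 38 60 L 0 [0.66  0.012 0.005] [11, 46, 66, 22, 47, 88, 22, 22, 48]
10 70 35 40 L -0.008 [0.658 0.013 0.005] [12, 44, 64, 28, 50, 83, 17, 18, 36]
10 70 35 50 L -0.004 [0.659 0.013 0.005] [13, 45, 65, 27, 49, 83, 17, 18, 42]
10 70 35 60 L 0 [0.66  0.012 0.005] [13, 46, 66, 27, 48, 84, 18, 18, 48]
9 97 38 0 both -0.008 [0.614 0.022 0.005] [9, 59, 51, 66, 32, 94, 17, 29, 8]
8 100 38 0 both -0.008 [0.615 0.022 0.005] [13, 63, 56, 68, 30, 95, 16, 28, 8]
8 100 38 0 both -0.004 [0.611 0.023 0.005] [9, 59, 52, 70, 32, 93, 13, 31, 8]
6 106 38 20 both -0.008 [0.606 0.017 0.005] [7, 59, 61, 71, 31, 97, 13, 34, 8]
5 70 32 20 both -0.008 [0.648 0.017 0.005] [5, 34, 54, 34, 62, 78, 13, 19, 17]
5 103 38 20 both -0.008 [0.605 0.019 0.005] [5, 56, 55, 70, 31, 96, 14, 36, 8]
8 70 35 30 L -0.008 [0.653 0.015 0.005] [8, 39, 59, 28, 55, 83, 17, 20, 26]
8 73 35 30 L -0.008 [0.65  0.017 0.005] [8, 43, 56, 34, 52, 86, 19, 17, 22]
8 76 35 30 L -0.008 [0.647 0.019 0.005] [8, 47, 53, 40, 49, 90, 19, 14, 18]
10 70 35 40 L -0.008 [0.658 0.013 0.005] [12, 44, 64, 28, 50, 83, 17, 18, 36]
10 70 38 40 L -0.008 [0.658 0.013 0.005] [10, 44, 64, 23, 50, 87, 21, 22, 36]
10 73 38 40 L -0.008 [0.655 0.016 0.005] [10, 48, 61, 30, 46, 90, 23, 17, 31]
```

```bash
python3 - <<'E'
from tg import *
for b in(.01,0): print(ev(75,36,30,'L',.0757,-.004,b))
for lat in(0,): print(ev(74,36,22,'both',.105,0,.0))
E
python3 w.py; python3 plan.py 0.646 0.014 0.22 75 36 5 0.35
```

```text
(array([0.646, 0.017, 0.005]), [5, 44, 52, 35, 51, 92, 22, 18, 19])
(array([0.649, 0.027, 0.005]), [9, 44, 52, 45, 53, 82, 12, 11, 16])
(array([0.631, 0.062, 0.005]), [16, 16, 25, 78, 87, 47, 12, 20, 0])
t 7.32 p [ 0.7187 -0.0656  0.3207] head 73.6 th 35.2 zroll 0.3 F [ 0.7  0.2 -0.6] gap 0.0281 q [-10.  29.  33. -35. -90.  -8.]
p [ 0.7187 -0.0656  0.3207] dist mm 147.50796307723107 ang deg 1.7 min rows 3.6876990769307767
[[[-0.25,2.3,1.83,0.002,-0.005,-0.003,0.35],[-0.25,2.3,1.83,0.002,-0.005,-0.003,0.35],[-0.25,2.3,1.83,0.002,-0.005,-0.003,0.35],[-0.25,2.31,1.82,0.002,-0.005,-0.003,0.35],[-0.25,2.31,1.82,0.002,-0.005,-0.003,0.35]]]
```

```bash
python3 -m crank '[[[-0.3,2.3,1.8,0.002,-0.005,-0.003,0.35],[-0.3,2.3,1.8,0.002,-0.005,-0.003,0.35],[-0.3,2.3,1.8,0.002,-0.005,-0.003,0.35],[-0.2,2.3,1.8,0.002,-0.005,-0.003,0.35],[-0.2,2.3,1.8,0.002,-0.005,-0.003,0.35]]]' >/dev/null
python3 w.py; python3 plan.py 0.646 0.014 0.06 75 36 5 0.35
```

```text
t 7.73 p [0.6501 0.0095 0.2177] head 74.6 th 36.1 zroll -0.7 F [ 0.   0.7 -0.7] gap 0.0307 q [ -5.  23.   9. -37. -72.   0.]
p [0.6501 0.0095 0.2177] dist mm 157.82064529600228 ang deg 0.8 min rows 3.945516132400057
[[[-1.81,2.59,0.14,0.003,0.0,0.0,0.35],[-1.8,2.59,0.13,0.003,0.0,0.0,0.35],[-1.8,2.59,0.13,0.003,0.0,0.0,0.35],[-1.8,2.59,0.12,0.003,0.0,0.0,0.35],[-1.8,2.59,0.11,0.003,0.0,0.0,0.35]]]
```

```bash
python3 -m crank '[[[-1.8,2.6,0.1,0.003,0,0,0.35],[-1.8,2.6,0.1,0.003,0,0,0.35],[-1.8,2.6,0.1,0.003,0,0,0.35],[-1.8,2.6,0.1,0.003,0,0,0.35],[-1.8,2.5,0.1,0.003,0,0,0.35]]]' >/dev/null
python3 w.py; python3 plan.py 0.646 0.014 0.011 75 36 3 0.35
python3 -c "
from h import *
a=snap('side','s9.png')['color'];b=snap('top','t9.png')['color']
r=np.hstack([a[130:280,250:400],b[150:300,270:420]]);cv2.imwrite('pics/o9.png',cv2.resize(r,(800,400)))"
```

```text
t 8.15 p [0.6426 0.0189 0.0595] head 75.3 th 36.3 zroll -0.4 F [-0.1  0.1 -0.7] gap 0.0302 q [ -5.  32.   1. -43. -59.  13.]
p [0.6426 0.0189 0.0595] dist mm 48.89034608099454 ang deg 0.6 min rows 1.2222586520248635
[[[-1.06,1.23,-0.14,0.001,0.003,0.002,0.35],[-1.06,1.23,-0.14,0.001,0.003,0.002,0.35],[-1.06,1.23,-0.15,0.001,0.003,0.002,0.35]]]
```

View pics/o9.png

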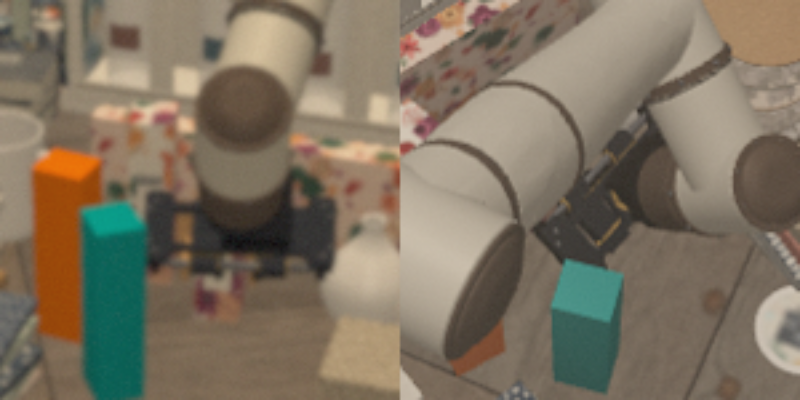

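```bash
python3 -m crank '[[[-1.1,1.2,-0.2,0,0.002,0.002,0.35],[-1.1,1.2,-0.2,0,0.002,0.002,0.35],[-0.9,1.2,-0.2,0,0.002,0.002,0.35],[0,0,0,0,0,0,0.35]]]' >/dev/null
python3 w.py; python3 -c "
from tg import *
print(ev(75,36,30,'L',.085,-.004,0),ev(74,36,30,'L',.11,-.004,0))"; python3 plan.py 0.657 0.053 0.011 74 36 9 0.35
```

```text
t 8.58 p [0.6462 0.0132 0.0097] head 74.9 th 35.9 zroll 0.2 F [0.1 0.1 0.1] gap 0.0306 q [ -6.  36.   0. -44. -57.  16.]
(array([0.651, 0.036, 0.005]), [13, 45, 52, 54, 55, 73, 12, 4, 16]) (array([0.658, 0.06 , 0.005]), [26, 42, 52, 77, 67, 46, 12, -6, 16])
p [0.6462 0.0132 0.0097] dist mm 41.23119546286538 ang deg 0.9 min rows 1.0307798865716344
[[[0.38,0.26,-0.0,-0.001,0.001,-0.0,0.35],[0.38,0.26,-0.0,-0.001,0.001,-0.0,0.35],[0.38,0.26,0.0,-0.001,0.001,-0.0,0.35],[0.38,0.26,0.0,-0.001,0.001,-0.0,0.35],[0.38,0.26,0.0,-0.001,0.001,-0.0,0.35]]]
[[[0.38,0.26,0.0,-0.001,0.001,-0.0,0.35],[0.38,0.26,0.0,-0.001,0.001,-0.0,0.35],[0.38,0.26,0.0,-0.001,0.001,-0.0,0.35],[0.38,0.26,0.01,-0.001,0.001,-0.0,0.35]]]
```

```bash
python3 -m crank '[[[0.38,0.26,0,0,0,0,0.35],[0.38,0.26,0,0,0,0,0.35],[0.38,0.26,0,0,0,0,0.35],[0.38,0.26,0,0,0,0,0.35]]]' >/dev/null; python3 w.py
python3 -m crank '[[[0.36,0.26,0,0,0,0,0.35],[0.36,0.26,0,0,0,0,0.35]]]' >/dev/null; python3 w.py
python3 -c "
from bod import *
a=snap('side','s10.png')['color'];b=snap('top','t10.png')['color']
r=np.hstack([a[130:280,250:400],b[150:300,270:420]]);cv2.imwrite('pics/o10.png',cv2.resize(r,(800,400)))"
```

```text
t 8.92 p [0.6537 0.0313 0.0137] head 74.9 th 35.9 zroll -0.1 F [-0.5  0.1 -0. ] gap 0.0304 q [ -4.  36.   1. -44. -56.  15.]
t 9.08 p [0.6571 0.0406 0.0154] head 74.9 th 35.9 zroll -0.3 F [-0.2 -1.4 -0.3] gap 0.0305 q [ -3.  36.   1. -44. -55.  14.]
```

View pics/o10.png

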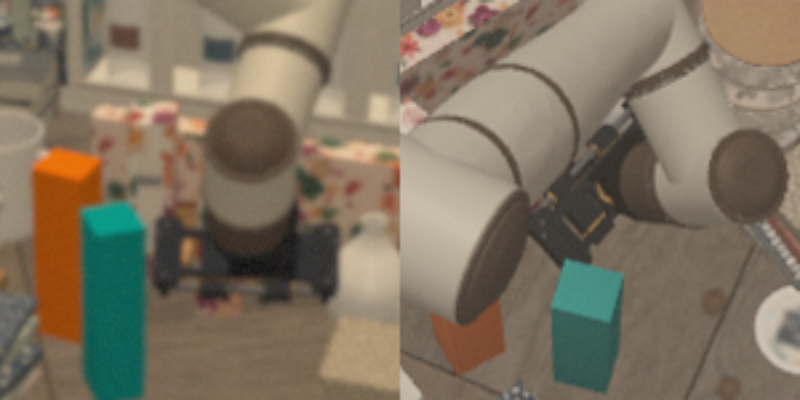

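```bash
python3 -c "
from s3 import *
R,_=tool(74,36,None); F=np.vstack(fing(22))
for t in ((.631,.038,.010),(.633,.046,.01),(.657,.0406,.015),(.634,.06,.01),(.64,.082,.01)):
  t=np.array(t);b=body@R.T+t;W=wr@R.T+t;f=F@R.T+t;print(t,[round(1000*x) for x in(dist(b,turq),dist(W,turq),dist(b,oran),dist(b,racked),vd(b),vd(f),dist(b,stack))])
"; python3 -m crank '[[[-0.5,-0.3,0,0,0,0,0.25],[-0.3,0.1,0.8,0,0,0,0.25],[-0.1,0.2,1.0,0,0,0,0.25]]]' >/dev/null; python3 w.py;python3 plan.py 0.631 0.038 0.010 74 36 2 0.25
```

```text
[0.631 0.038 0.01 ] [-4, 22, 32, 75, 24, 84, 55]
[0.633 0.046 0.01 ] [4, 22, 32, 67, 20, 83, 62]
[0.657  0.0406 0.015 ] [19, 46, 57, 66, -1, 58, 59]
[0.634 0.06  0.01 ] [16, 19, 29, 53, 18, 84, 76]
[0.64  0.082 0.01 ] [39, 21, 29, 30, 15, 84, 98]
t 9.43 p [0.6384 0.0389 0.0105] head 75.0 th 36.0 zroll -0.5 F [-0.2  0.1  0.2] gap 0.0233 q [ -4.  35.  -2. -45. -54.  16.]
p [0.6384 0.0389 0.0105] dist mm 7.478508758465894 ang deg 1.1 min rows 0.18696271896164735
[[[-0.12,-0.06,0.35,-0.002,0.01,-0.0,0.25],[-0.13,-0.07,0.35,-0.002,0.01,-0.0,0.25]]]
```

```bash
python3 -m crank '[[[0.2,0.14,0.35,0,0.008,0,0.25],[0.25,0.17,0.3,0,0.006,0,0.25],[0.3,0.2,0,0,0,0,0.25]]]' >/dev/null; python3 w.py
python3 plan.py 0.638 0.070 0.011 74 36 5 0.25;  python3 sv.py s11.png v11.png 0.637 0.08 74 285 155
```

```text
t 9.68 p [0.6302 0.0494 0.0095] head 74.1 th 35.9 zroll 0.3 F [ 1.2 -1.3  0.1] gap 0.022 q [ -3.  34.  -3. -46. -53.  15.]
p [0.6302 0.0494 0.0095] dist mm 22.099190562167422 ang deg 0.4 min rows 0.5524797640541855
[[[0.37,0.23,-0.04,-0.001,-0.0,-0.0,0.25],[0.37,0.23,-0.04,-0.001,-0.0,-0.0,0.25],[0.37,0.23,-0.04,-0.001,-0.0,-0.0,0.25],[0.37,0.23,-0.04,-0.001,-0.0,-0.0,0.25],[0.37,0.23,-0.04,-0.001,-0.0,-0.0,0.25]]]
```

View pics/v11.png

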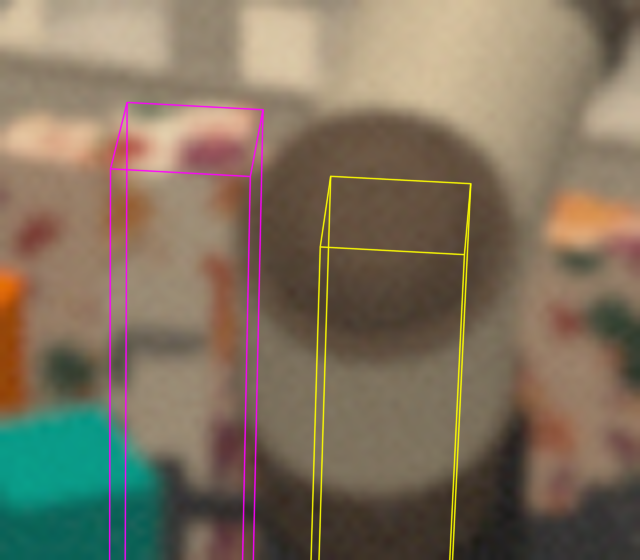

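```bash
python3 -m crank '[[[0.37,0.24,-0.04,0,0,0,0.25],[0.37,0.24,-0.04,0,0,0,0.25],[0.37,0.25,-0.04,0,0,0,0.25],[0.37,0.25,-0.04,0,0,0,0.25],[0.37,0.25,-0.04,0,0,0,0.25]]]' >/dev/null; python3 w.py
python3 -c "
from h import *
a=snap('side','s12.png')['color'];b=snap('top','t12.png')['color']
r=np.hstack([a[130:280,250:400],b[150:300,230:380]]);cv2.imwrite('pics/o12.png',cv2.resize(r,(800,400)))"
```

```text
t 10.15 p [0.6397 0.0719 0.0103] head 74.2 th 35.9 zroll 0.2 F [-0.3 -0.6 -0.6] gap 0.022 q [ -0.  35.  -2. -46. -52.  13.]
```

View pics/o12.png

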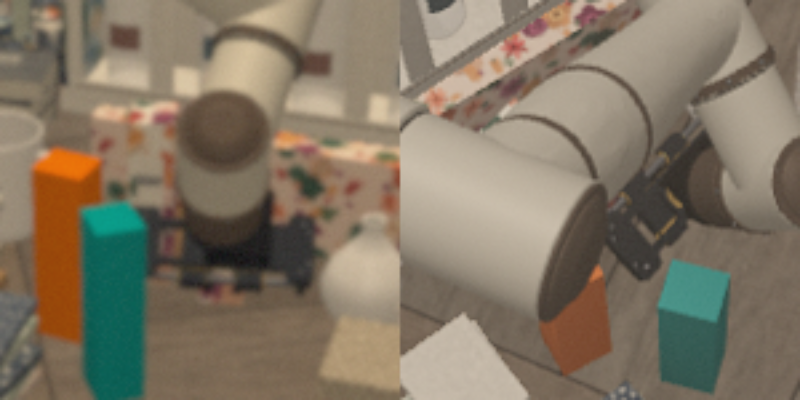

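```bash
python3 -m crank '[[[-0.6,-0.4,0.1,0,0,0,0.25],[-0.4,-0.4,0.1,0,0,0,0.25],[1.5,-2.7,0,0,0,0,0.25],[2,-2.9,0,0,0,0,0.25],[2,-2.9,0,0,0,0,0.25]]]' >/dev/null;python3 w.py
python3 -m crank '[[[2,-2.9,0,0,0,0,0.25],[2,-2.9,0,0,0,0,0.25],[1.8,-2.8,0,0,0,0,0.25],[0,-2.8,-2.5,0,0,0,0.25],[-1,-2.8,-2.8,0,0,0,0.25]]]' >/dev/null; python3 w.py
python3 - <<'E'
from bod import *
snap('side','s13.png')
D=73.8;a=np.radians(D);u=np.array([np.cos(a),np.sin(a)]);v=np.array([-u[1],u[0]]);dot=np.array([.6506,.1283])
it=[(box(*(dot-u*.0305),73.8,.056,.05,.2),(0,255,255)),(box(*(dot+v*.078),D,.056,.05,.201),(255,0,255))]+[(P,(255,255,0)) for P in rackboxes(*(dot+v*.039),D)]
ov('s13.png',(283,155),(76,90),8,it,'v13.png')
a=cv2.imread('pics/v13.png'); b=cv2.resize(cv2.imread('pics/s13.png')[155:245,283:359],None,fx=8,fy=8,interpolation=cv2.INTER_CUBIC)
cv2.imwrite('pics/v13.png',cv2.resize(np.hstack([a,b]),(800,474)))
E
```

```text
t 10.67 p [0.6273 0.0541 0.1051] head 74.1 th 35.7 zroll 1.5 F [ 0.4 -0.2  0.5] gap 0.0219 q [ -1.  27.  -0. -41. -61.   5.]
t 11.08 p [ 0.6657 -0.0041  0.2621] head 74.3 th 35.9 zroll 1.1 F [ 1.7 -0.5  0.4] gap 0.0217 q [ -6.  24.  17. -36. -79.  -4.]
```

View pics/v13.png

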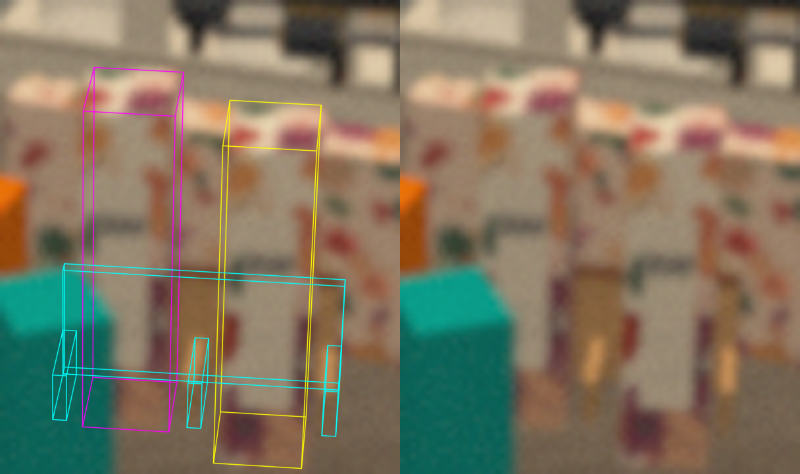

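```bash
python3 -c "
from h import *
b=snap('top','t13.png')['color']
cv2.imwrite('pics/o13.png',cv2.resize(b[130:300,220:420],(800,680))[:600])"
```

```text
(no output)
```

View pics/o13.png

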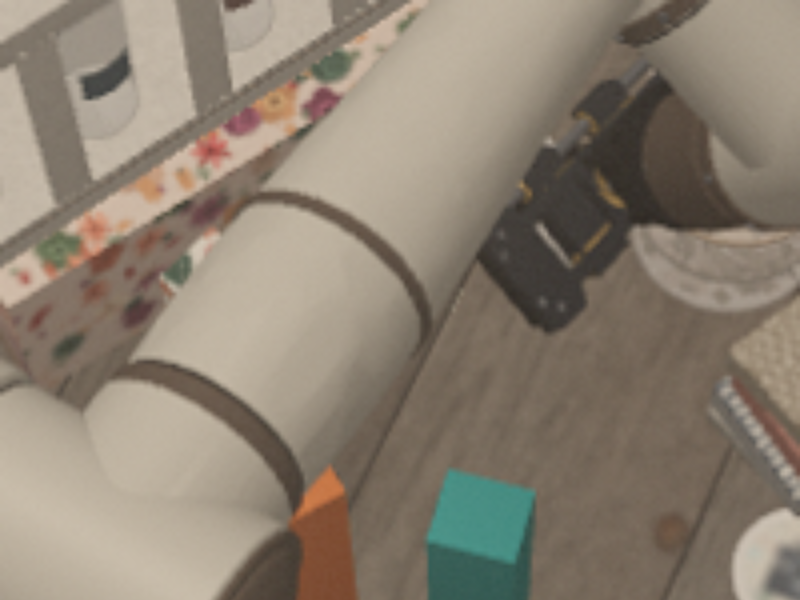

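```bash
python3 w.py; python3 plan.py 0.634 0.055 0.12 74 36 5 0.25
```

```text
t 11.18 p [ 0.6694 -0.0093  0.2619] head 73.9 th 35.8 zroll 0.8 F [-0.4  0.3 -0.2] gap 0.0217 q [ -6.  24.  17. -36. -79.  -4.]
p [ 0.6694 -0.0093  0.2619] dist mm 159.7880331424047 ang deg 0.8 min rows 3.9947008285601173
[[[-0.82,2.92,1.0,-0.002,-0.002,-0.001,0.25],[-0.82,2.92,1.0,-0.002,-0.002,-0.001,0.25],[-0.82,2.92,1.01,-0.002,-0.002,-0.001,0.25],[-0.82,2.91,1.02,-0.002,-0.002,-0.001,0.25],[-0.82,2.91,1.03,-0.002,-0.002,-0.001,0.25]]]
```

```bash
python3 -m crank '[[[-0.8,2.9,1,-0.002,-0.002,0,0.25],[-0.8,2.9,1,-0.002,-0.002,0,0.25],[-0.8,2.9,1,-0.002,-0.002,0,0.25],[-0.8,2.9,1,-0.002,-0.002,0,0.25],[-0.8,2.9,1,-0.002,-0.002,0,0.25]]]' >/dev/null;python3 w.py; python3 plan.py 0.6365 0.061 0.0105 74 36 5 0.25
```

```text
t 11.6 p [0.64   0.0481 0.1246] head 73.4 th 35.9 zroll -1.3 F [ 1.3  0.3 -0.5] gap 0.0212 q [ -2.  26.   0. -40. -60.   5.]
p [0.64   0.0481 0.1246] dist mm 114.83663924596098 ang deg 1.4 min rows 2.8709159811490244
[[[-1.15,1.98,0.19,0.005,0.001,-0.001,0.25],[-1.15,1.98,0.18,0.005,0.001,-0.001,0.25],[-1.15,1.98,0.17,0.005,0.001,-0.001,0.25],[-1.15,1.98,0.16,0.005,0.001,-0.001,0.25],[-1.15,1.98,0.15,0.005,0.001,-0.001,0.25]]]
```

```bash
python3 -m crank '[[[-1.2,1.95,0.2,0.005,0.001,-0.001,0.25],[-1.2,1.95,0.2,0.005,0.001,-0.001,0.25],[-1.15,1.95,0.2,0.005,0.001,-0.001,0.25],[-1.15,1.95,0.1,0.005,0.001,-0.001,0.25],[-1.1,1.8,0.1,0.005,0.001,-0.001,0.25]]]' >/dev/null;python3 w.py; python3 - <<'E'
import numpy as np
from station import status
u=np.array([np.cos(np.radians(73.8)),np.sin(np.radians(73.8))]);v=np.array([-u[1],u[0]])
d=np.array(status.get_state()['position'])[:2]-[.6506,.1283]; print('u,v',d@u,d@v)
E
```

```text
t 12.02 p [0.6276 0.0612 0.005 ] head 74.0 th 36.1 zroll 0.6 F [-0.2  0.2  0.2] gap 0.0219 q [ -2.  35.  -4. -46. -53.  15.]
u,v -0.07089634396292073 0.003344722336566524
```

```bash
python3 -m crank '[[[0.35,-0.35,-0.7,0,0,0,0.25],[0.1,0,-0.3,0,0,0,0.25]]]' >/dev/null;python3 w.py; cat > uv.py <<'E'
import numpy as np
from station import status
u=np.array([np.cos(np.radians(73.8)),np.sin(np.radians(73.8))]);v=np.array([-u[1],u[0]])
s=status.get_state();d=np.array(s['position'])[:2]-[.6506,.1283]; print('u,v',(d@u).round(4),(d@v).round(4),'z',round(s['position'][2],4),'Fu,Fv',s['ft_force'][:2]@u,s['ft_force'][:2]@v)
E
python3 uv.py
```

```text
t 12.18 p [0.6334 0.0594 0.0048] head 73.9 th 36.0 zroll 1.3 F [1.5 0.1 1.8] gap 0.0219 q [ -2.  35.  -3. -46. -53.  14.]
u,v -0.0709 -0.0027 z 0.0048 Fu,Fv 0.519987604064364 -1.46168342083921
```

```bash
python3 -m crank '[[[0.3,-0.4,-0.15,0.01,0,0,0.25],[0.3,0.1,-0.1,0.01,0,0,0.25],[0.35,0.22,0,0,0,0,0.25]]]' >/dev/null;python3 w.py;python3 uv.py
```

```text
t 12.43 p [0.6403 0.0642 0.0148] head 74.5 th 36.1 zroll 2.1 F [ 0.  -0.2  0.7] gap 0.0219 q [ -1.  35.  -1. -45. -55.  12.]
u,v -0.0644 -0.008 z 0.0148 Fu,Fv -0.18042744466546723 -0.056899774657787276
```

```bash
python3 -m crank '[[[0.1,0.45,0.3,-0.015,-0.005,0,0.25],[0.3,0.3,0.2,-0.012,-0.005,0,0.25]]]' >/dev/null;python3 w.py;python3 uv.py
```

```text
t 12.6 p [0.6409 0.0731 0.0148] head 74.1 th 36.1 zroll 0.0 F [-0.2 -1.4 -1. ] gap 0.0219 q [ -0.  34.  -2. -46. -52.  13.]
u,v -0.0557 -0.0061 z 0.0148 Fu,Fv -1.4200030676073023 -0.24823731545500527
```

```bash
python3 -m crank '[[[0.3,0.4,0.12,0,0,0,0.25],[0.32,0.35,0.12,0,0,0,0.25],[0.36,0.28,0.12,0,0,0,0.25]]]' >/dev/null;python3 w.py;python3 uv.py
```

```text
t 12.85 p [0.6423 0.0884 0.0151] head 74.1 th 36.1 zroll -0.3 F [ 0.2 -0.7 -0.1] gap 0.0215 q [  1.  34.  -3. -46. -51.  12.]
u,v -0.0407 -0.0032 z 0.0151 Fu,Fv -0.6337670471197739 -0.42979354792260843
```

```bash
python3 -m crank '[[[0.2,0.28,0.1,0,0,0,0.25],[0.2,0.25,0.1,0,0,0,0.25],[0.15,0.2,0.05,0,0,0,0.25]]]' >/dev/null;python3 w.py;python3 uv.py
python3 -c "
from h import *
a=snap('side','s14.png')['color'];b=snap('top','t14.png')['color']
r=np.hstack([a[130:280,250:400],b[150:300,230:380]]);cv2.imwrite('pics/o14.png',cv2.resize(r,(800,400)))"
```

```text
t 13.1 p [0.6432 0.0987 0.0136] head 74.1 th 36.1 zroll -0.4 F [-1.5 -1.8  1.4] gap 0.0222 q [  2.  34.  -3. -46. -51.  12.]
u,v -0.0304 -0.0012 z 0.0136 Fu,Fv -2.1464692532723855 0.8869747876773553
```

View pics/o14.png

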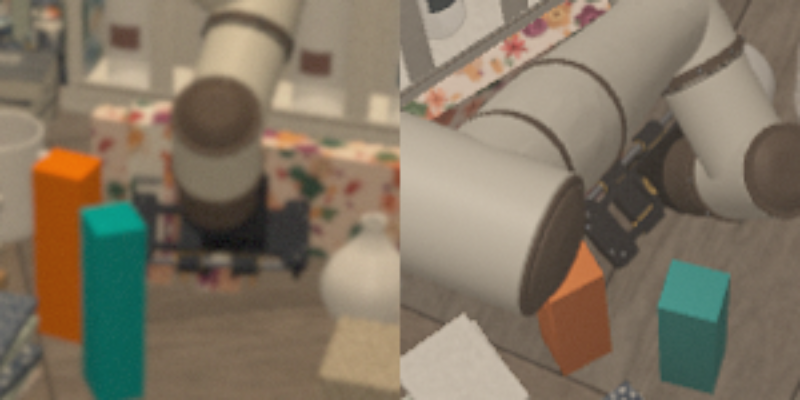

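```bash
for i in 1; do python3 -m crank '[[[0.14,0.12,0,0,0,0,0.25],[0.14,0.12,0,0,0,0,0.25]]]' >/dev/null;python3 uv.py; done
```

```text
u,v -0.0269 -0.001 z 0.0129 Fu,Fv -1.5618243561325706 0.14540153108559078
```

```bash
python3 -m crank '[[[0.14,0.12,0,0,0,0,0.25],[0.1,0.1,0,0,0,0,0.25]]]' >/dev/null;python3 uv.py
```

```text
u,v -0.0238 -0.0011 z 0.0125 Fu,Fv -2.693754321440269 -0.3950613929919578
```

```bash
python3 -m crank '[[[0.1,0.08,0,0,0,0,0.25]]]' >/dev/null;python3 uv.py;  python3 -m crank '[[[0.08,0.06,0,0,0,0,0.25]]]' >/dev/null;python3 uv.py
```

```text
u,v -0.0225 -0.0011 z 0.0124 Fu,Fv -2.0375588067884993 -0.612644005207574
u,v -0.0216 -0.0011 z 0.0124 Fu,Fv -3.633374726321991 -0.6092350615928018
```

```bash
for i in 1; do python3 -m crank '[[[0.1,0.08,0,0,0,0,0.25]]]' >/dev/null;python3 uv.py;  python3 -m crank '[[[0.1,0.08,0,0,0,0,0.25]]]' >/dev/null;python3 uv.py; done
```

```text
u,v -0.0213 -0.0011 z 0.0123 Fu,Fv -8.842894226960068 0.6055904869973486
u,v -0.0214 -0.0011 z 0.0122 Fu,Fv -7.439233979547129 0.7289665196909504
```

The force rose to about 8 N and the box stopped at the fence. Backing off now to check.

```bash
python3 -m crank '[[[-0.5,-0.4,0,0,0,0,0.25],[-0.6,-0.5,0,0,0,0,0.25],[0.8,-2.7,0,0,0,0,0.25],[1.9,-2.9,0,0,0,0,0.25],[1.9,-2.9,0,0,0,0,0.25]]]' >/dev/null;python3 w.py
python3 -m crank '[[[2,-2.9,0,0,0,0,0.25],[2,-2.9,0,0,0,0,0.25],[1.8,-2.8,0,0,0,0,0.25],[0,-2.8,-2.5,0,0,0,0.25],[-1,-2.8,-2.8,0,0,0,0.25]]]' >/dev/null; python3 w.py
cat > chk.py <<'E'
from bod import *
import sys
n=sys.argv[1]
snap('side','s%s.png'%n)
D=73.8;a=np.radians(D);u=np.array([np.cos(a),np.sin(a)]);v=np.array([-u[1],u[0]]);dot=np.array([.6506,.1283])
it=[(box(*(dot+u*.001),73.8,.056,.05,.2),(0,255,255)),(box(*(dot+v*.078),D,.056,.05,.201),(255,0,255))]+[(P,(255,255,0)) for P in rackboxes(*(dot+v*.039),D)]
ov('s%s.png'%n,(283,155),(76,90),8,it,'x.png')
a=cv2.imread('pics/x.png'); b=cv2.resize(cv2.imread('pics/s%s.png'%n)[155:245,283:359],None,fx=8,fy=8,interpolation=cv2.INTER_CUBIC)
cv2.imwrite('pics/v%s.png'%n,cv2.resize(np.hstack([a,b]),(800,474)))
E
python3 chk.py 15
```

```text
t 14.28 p [0.6314 0.0815 0.1006] head 74.1 th 35.7 zroll 1.0 F [ 0.  -1.2  0.3] gap 0.0218 q [  1.  27.  -1. -41. -58.   4.]
t 14.7 p [0.6686 0.0271 0.2549] head 74.4 th 36.1 zroll 0.9 F [ 0.7 -0.1  0.5] gap 0.0215 q [ -3.  23.  15. -36. -77.  -6.]
```

View pics/v15.png

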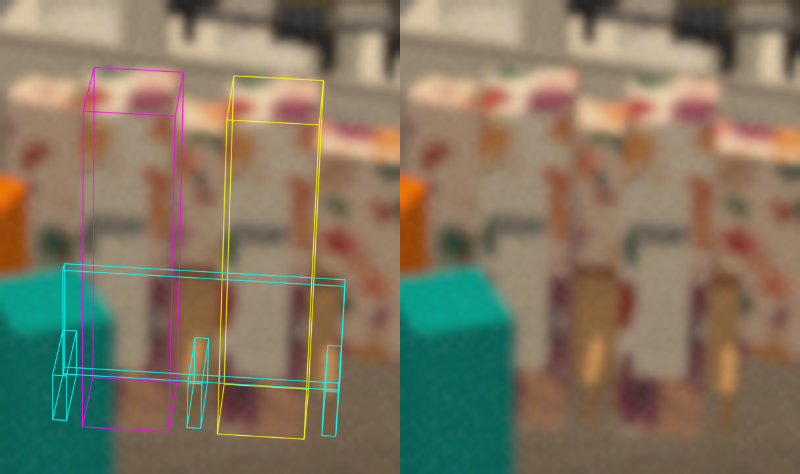

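```bash
python3 plan.py 0.60 -0.15 0.42 74 30 6 0.25
```

```text
p [0.6741 0.0195 0.2574] dist mm 246.27747303320155 ang deg 5.8 min rows 6.156936825830039
[[[-0.89,-3.98,0.43,-0.001,-0.0,0.017,0.25],[-0.96,-3.97,0.43,-0.001,-0.0,0.017,0.25],[-1.03,-3.95,0.42,-0.001,-0.0,0.017,0.25],[-1.09,-3.93,0.42,-0.001,-0.0,0.017,0.25],[-1.16,-3.92,0.42,-0.001,-0.0,0.017,0.25]]]
[[[-1.23,-3.9,0.41,-0.001,-0.0,0.017,0.25]]]
```

```bash
python3 -m crank '[[[-0.9,-3.8,0.4,0,0,0.017,0.25],[-1,-3.8,0.4,0,0,0.017,0.25],[-1,-3.8,0.4,0,0,0.017,0.25],[-1.1,-3.8,0.4,0,0,0.017,0.25],[-1.2,-3.8,0.4,0,0,0.017,0.25]]]' >/dev/null; python3 w.py; python3 plan.py 0.30 -0.5 0.42 22 3 14 0.25
```

```text
t 15.17 p [ 0.6132 -0.1169  0.3781] head 74.2 th 31.1 zroll 1.4 F [ 1.1 -0.5 -0.1] gap 0.0217 q [-14.  20.  28. -31. -97.  -6.]
p [ 0.6132 -0.1169  0.3781] dist mm 496.60622772190123 ang deg 58.5 min rows 12.41515569304753
[[[-2.64,-1.9,1.42,-0.021,0.062,0.032,0.25],[-2.78,-1.84,1.21,-0.021,0.062,0.032,0.25],[-2.91,-1.77,0.99,-0.021,0.062,0.032,0.25],[-3.02,-1.7,0.77,-0.021,0.062,0.032,0.25],[-3.11,-1.61,0.55,-0.021,0.062,0.032,0.25]]]
[[[-3.19,-1.52,0.32,-0.021,0.062,0.032,0.25],[-3.25,-1.42,0.09,-0.021,0.062,0.032,0.25],[-3.29,-1.32,-0.15,-0.021,0.062,0.032,0.25],[-3.31,-1.21,-0.38,-0.021,0.062,0.032,0.25],[-3.32,-1.09,-0.61,-0.021,0.062,0.032,0.25]]]
[[[-3.31,-0.97,-0.84,-0.021,0.062,0.032,0.25],[-3.28,-0.85,-1.06,-0.021,0.062,0.032,0.25],[-3.23,-0.72,-1.28,-0.021,0.062,0.032,0.25],[-3.16,-0.59,-1.49,-0.021,0.062,0.032,0.25]]]
```

```bash
python3 -m crank '[[[-2.6,-1.9,1.4,-0.021,0.062,0.032,0.25],[-2.8,-1.8,1.2,-0.021,0.062,0.032,0.25],[-2.9,-1.8,1,-0.021,0.062,0.032,0.25],[-3,-1.7,0.8,-0.021,0.062,0.032,0.25],[-3.1,-1.6,0.6,-0.021,0.062,0.032,0.25]]]' >/dev/null
python3 -m crank '[[[-3.2,-1.5,0.3,-0.021,0.062,0.032,0.25],[-3.2,-1.4,0.1,-0.021,0.062,0.032,0.25],[-3.3,-1.3,-0.1,-0.021,0.062,0.032,0.25],[-3.3,-1.2,-0.4,-0.021,0.062,0.032,0.25],[-3.3,-1.1,-0.6,-0.021,0.062,0.032,0.25]]]' >/dev/null
python3 -m crank '[[[-3.3,-1,-0.8,-0.021,0.062,0.032,0.25],[-3.3,-0.9,-1,-0.021,0.062,0.032,0.25],[-3.2,-0.7,-1.3,-0.021,0.062,0.032,0.25],[-3.2,-0.6,-1.5,-0.021,0.062,0.032,0.25],[0,0,0,0,0,0,0.25]]]' >/dev/null; python3 w.py
python3 - <<'E'
from bod import *
snap('side','s16.png');snap('top','t16.png')
D=73.8;a=np.radians(D);u=np.array([np.cos(a),np.sin(a)]);v=np.array([-u[1],u[0]]);dot=np.array([.6506,.1283])
it=[(box(*(dot+u*.001),73.8,.056,.05,.2),(0,255,255)),(box(*(dot+v*.078),D,.056,.05,.201),(255,0,255))]
ov('t16.png',(245,160),(90,100),6,it,'x.png')
a=cv2.imread('pics/x.png'); b=cv2.resize(cv2.imread('pics/t16.png')[160:260,245:335],None,fx=6,fy=6,interpolation=cv2.INTER_CUBIC)
cv2.imwrite('pics/v16.png',cv2.resize(np.hstack([a,b]),(800,444)))
E
```

```text
t 16.42 p [ 0.2722 -0.5094  0.4248] head 19.4 th 2.4 zroll -0.6 F [ 0.8 -0.1  0.3] gap 0.022 q [-47.  13.  20.  -2. -96. -24.]
```

View pics/v16.png

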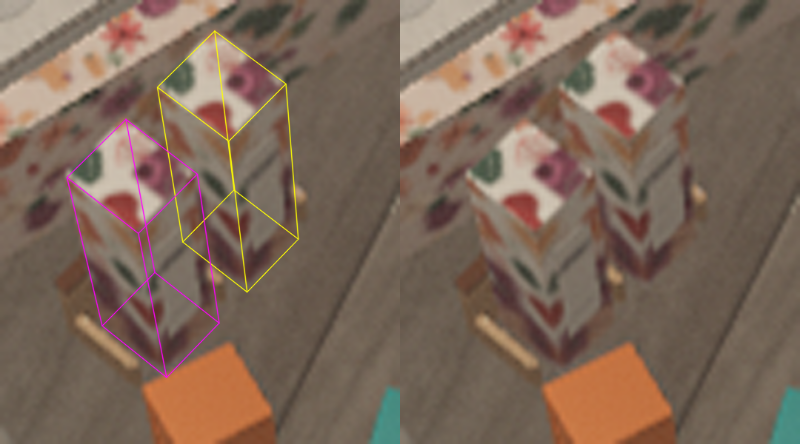

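View pics/t16.png

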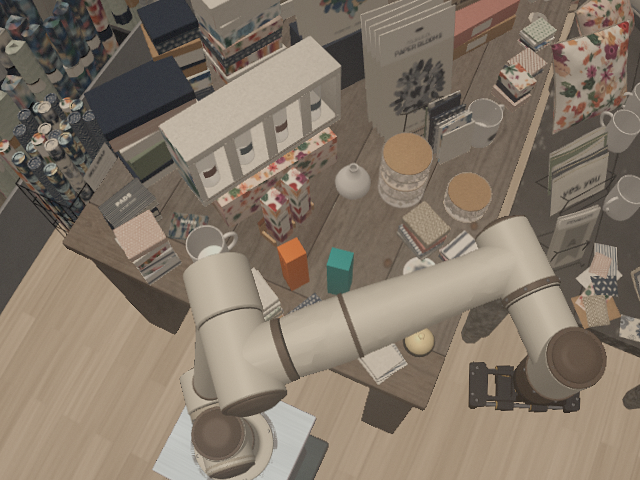

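View pics/s16.png

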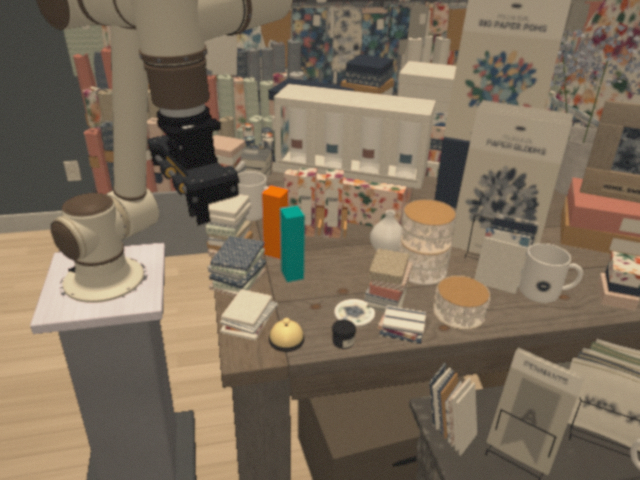

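```bash
cat > rel.py <<'E'
from h import *
def rel(f):
    s=load(f);img=s['color']
    D=73.8;a=np.radians(D);u=np.array([np.cos(a),np.sin(a)]);v=np.array([-u[1],u[0]]);dot=np.array([.6506,.1283])
    # rectify plane z=.2 patches in rack frame, 4 px/mm
    def rect(c,z):
        k=4;n=60*k
        gx,gy=np.meshgrid((np.arange(n)-n/2)/k/1000,(np.arange(n)-n/2)/k/1000)
        mx=np.zeros((n,n),np.float32);my=mx.copy()
        for i in range(n):
            for j in range(n):
                p=c+u*gx[i,j]+v*gy[i,j]; q=proj(s,np.r_[p,z]); mx[i,j],my[i,j]=q
        return cv2.remap(img,mx,my,cv2.INTER_CUBIC)
    A=rect(dot+v*.078,.201);B=rect(dot+u*.001,.2)
    return A,B
A,B=rel('t16.png'); cv2.imwrite('pics/rel.png',cv2.resize(np.hstack([A,B]),None,fx=1.6,fy=1.6))
ga,gb=[cv2.GaussianBlur(cv2.cvtColor(x,cv2.COLOR_BGR2GRAY),(0,0),4).astype(np.float32) for x in(A,B)]
m=np.zeros_like(ga,np.uint8); m[30:210,25:215]=255
W=np.eye(2,3,dtype=np.float32)
cc,W=cv2.findTransformECC(ga,gb,W,cv2.MOTION_EUCLIDEAN,(3,300,1e-6),m,5)
c=np.array([120,120,1]); print(cc,'rot deg',np.degrees(np.arctan2(W[1,0],W[0,0])),'shift mm u,v',(W@c-c[:2])/4)
E
python3 rel.py
```

```text
0.997951031721027 rot deg 0.9549923 shift mm u,v [-1.13319967 -0.69674607]
```

View pics/rel.png

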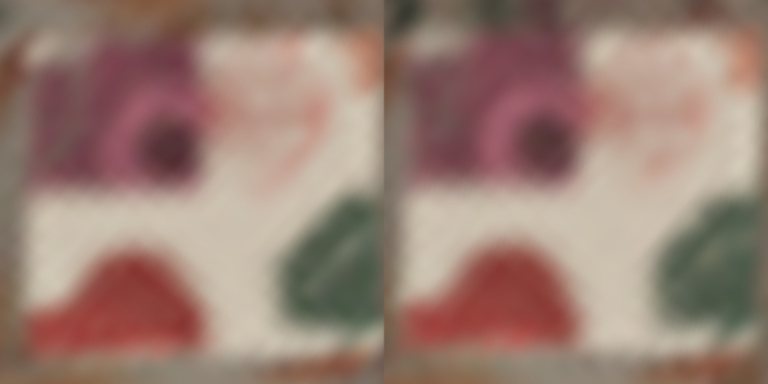

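```bash
python3 - <<'E'
from h import *
a=cv2.imread('pics/side0.png');b=cv2.imread('pics/s16.png')
t0=cv2.imread('pics/top0.png');t1=cv2.imread('pics/t16.png')
def sh(A,B,x0,y0,x1,y1):
    f=lambda I:cv2.cvtColor(I,cv2.COLOR_BGR2GRAY)[y0:y1,x0:x1].astype(np.float32)
    return np.round(cv2.phaseCorrelate(f(A),f(B),cv2.createHanningWindow((x1-x0,y1-y0),cv2.CV_32F)),2) if 0 else cv2.phaseCorrelate(f(A),f(B),cv2.createHanningWindow((x1-x0,y1-y0),cv2.CV_32F))
for n,r in dict(vase=(365,205,405,260),jar=(325,312,362,352),bell=(262,312,310,355),coaster=(330,292,378,330),turq=(278,200,308,285),rackside=(290,165,318,230)).items(): print('side',n,sh(a,b,*r))
for n,r in dict(vase=(330,158,375,205),racked=(255,185,285,245),turq=(325,246,358,300),mug=(183,222,225,262)).items(): print('top',n,sh(t0,t1,*r))
E
```

```text
side vase ((0.05201495283938584, -0.15624832198128757), 1.1512158290545145)
side jar ((0.16128127681515636, 0.033789081257765474), 1.0482723701000214)
side bell ((0.004211491105131415, 0.3853095482594604), 0.9673739404590042)
side coaster ((0.12511559843555276, 0.04689767404822831), 0.9546094273527463)
side turq ((-0.00615201177084046, 0.01733840850600643), 1.0159773261458784)
side rackside ((0.13181783517682, 0.0650000350383877), 0.9652303589714898)
top vase ((0.48349826573428345, 0.053489080560897406), 0.8515495812451398)
top racked ((-0.0598350278660007, -0.03172308927128498), 0.9260450649923748)
top turq ((-0.021185213108388723, -0.04472302970874864), 0.6991961110275959)
top mug ((0.4672729535787248, -0.019473883993075702), 0.9685005185339186)
```

```bash
python3 -c "
from station import order
print(order.finish_job())"; python3 w.py
```

```text
the job is handed in; nothing more can be done
None
the job is handed in; nothing more can be done
```

The stray soap box is home: it stands upright in the marked lane, against the rack's back fence. I pushed it low on its body with the fingertips at about 1 to 1.5 cm, tool tilted, in three stages to get past the turquoise box, the fixed stack and the vase. The box stopped at the fence with the push force rising to about 8 N. I then pulled the arm well clear and handed the job in with the robot clock at about 16.5 s.

Last checks, from the final pictures:
- **Against the racked box (top camera):** the difference is about 0.1 mm in depth and 1° in yaw. The stray box is about 0.7 mm off the lane spacing sideways.
- **Other things (picture shift before and after):** the vase, jar, bell, coaster, turquoise box and racked box show 0.5 px or less, so I take them as unmoved. The mug read 0.47 px, and the arm is close to it in the later picture. I did not measure the small book or the orange box.
- **Disagreements:** the side camera put the rack about 2 mm away from where the top camera did, within the stated calibration. At the fence the fingertips read about 5 mm further in than expected. I put that down to tapered fingertips, because the pictures agree that the box is home.

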